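Wind the bench screw lift up to its index mark

TASK

Raise the tip box standing on the bench screw lift to the working height: slip the loose steel spacer sleeve down over the lift's square drive shaft, fit the crank on the shaft on top of it, and wind the crank by its handle, clockwise seen from above, until the platform's pointer is level with the index on the gauge post. Raise the platform only with the crank, without touching the platform, the tip box or the index with the robot, and do not disturb the other things on the bench. Leave the spacer and the crank seated on the shaft, let go, and keep the tip box upright on the platform.

Things in the scene. Friction and masses are not known exactly. Their poses are not given: they have to be found in the camera images.
- lift: bench screw lift, fixed in place, grey base plate 305 x 110 x 12 mm. Origin: on the vertical axis of the square drive shaft, at bench level; x axis runs from the shaft to the platform, z up. Round the shaft a gear housing 78 x 78 mm, top at z 51 mm. Platform centre at x +190 mm; gauge post (diameter 10, up to z 173 mm) at x +190, y +88 mm
- seat (a point): centre of the top of the round boss (diameter 40) on the gear housing, from which the shaft rises: the seat for the spacer, 56 mm above the bench
- oil_cup (a point): top of the oil cup (diameter 16) on the gear housing, at the lift's x +30 mm, z 83 mm. It blocks the crank's arm if the spacer is missing and clears it by 8 mm with the spacer; keep fingers off it when fitting parts
- shaft_tip (a point): tip of the drive shaft, on its axis, 115 mm above the bench. The shaft is 12 x 12 mm square from the seat up to z 106 mm, then tapers to a blunt round point, diameter 5 mm
- drive_shaft (a joint): turn of the square shaft, rad; 0 at the start, its flats then along the lift's x and y axes. Grows clockwise seen from above (turning by minus this angle about z up). 2 pi raises the platform by 20 mm, turning back lowers it. Takes about 0.1 N m and stays where it is left (self-locking); stops at a rise of 56 mm
- platform: lifting platform of the lift, an aluminium plate 110 x 140 mm with low side rims; its axes are the lift's, origin 190 mm along the lift's x axis and at bench level when down; the plate's top is 85 mm above the origin. It rises straight up; fully down at the start
- pointer (a point): tip of the dark pointer on the platform's +y side; moves up with the platform
- index_mark (a point): the dark blade of the index collar clamped on the gauge post, beside the path of the pointer; level with the pointer when both have the same height. At the start it is 24 to 42 mm higher than the pointer
- spacer: loose steel sleeve standing on end, outer diameter 32, bore 20, height 25 mm, 60 g. Origin at the centre of its underside. Its place on the lift: underside on the seat
- crank: loose steel crank, 190 g, standing on its hub. Origin: centre of the hub's underside, z up, x along the arm. Hub 26 x 26 x 40 mm (sides along x, y), 14 x 14 mm square through hole; fits the shaft four ways, 9 degrees of play each way. Arm 14 mm wide, z 12 to 20 mm, to x +59 mm; round counterweight (diameter 24, z 10 to 30 mm) at x -29 mm, so it balances on its hub. Its place: underside on the spacer, 81 mm above the bench
- handle_centre (a point): middle of the crank's upright black handle, at the crank's x +50, z +40 mm: a cylinder of diameter 20 from z 22 to 58 mm that spins freely on its pin
- tip_box: pipette tip box 66 x 118 x 66 mm with closed lid, 0.14 kg, loose on the platform; origin at the centre of its underside, z up
- microscope: microscope standing on the bench, 410 mm high, a fixed obstacle; nothing to do with it. Its origin is under its middle; stage and head reach about 90 mm from there towards the robot (eyepieces farther, above 270 mm), 120 mm to either side and 300 mm above the bench in front: carry things past in front of it
- clip_rack: white rack with upright end plates, a fixed obstacle 280 mm (x) by 110 mm (y), 115 mm high; origin under its middle
- specimen_jar: bystander: translucent jar with lid, diameter 43, 48 mm high; origin under its centre
- marker_black: bystander: lying felt marker, 132 mm long along its y axis, 15 mm thick; origin under its centre
- oil_bottle: bystander: brown dropper bottle, diameter 34, 70 mm high; origin under its centre. To the right of it stands the big bench centrifuge (fixed, 250 mm high), filling the bench from y -0.47 m outwards and from x 0.36 m to 0.82 m: stay clear of it
- slide_stack: bystander: stack of glass slides 29 x 78 x 9 mm; origin under its centre
- rubber_ring: bystander: black rubber ring, outer diameter 37, 5 mm thick; not the spacer; origin under its centre
- blue_cap: bystander: cup-shaped cap, diameter 35, 26 mm high; origin under its centre
- forceps: bystander: lying steel forceps 128 mm long along its y axis, 9 mm high; origin under its centre
Things that resemble listed ones, but are neither listed nor needed, are in the scene too. Leave any yellow look-alike of the tip_box alone.

How it is judged:
By the outcome, as a careful person would: the job done as asked, in the order asked, and still so for the second after the job is handed in, with the robot touching nothing.
It also fails if it takes over 72 s, if anything falls off the work surface, if the arm or the gripper's body presses on something with over 40 N, if the wrist force passes 120 N, or if a joint passes its speed limit or range.

ROBOT

A 6-joint arm with a two-finger parallel gripper is mounted at the origin on a cart in front of the work surface, level with it; the furniture and walls round the work are solid. World frame = base frame: x ahead of the robot, y to its left, z up, the work surface at z = 0. Lengths are in m, angles in rad, forces in N, time in s.
With the tool pointing down it reaches from about 0.3 to 0.775 m from the base axis. Payload 14.6 kg.
Tool frame: the origin (TCP) lies at the very end of the fingers, on their centre line; the grasp point (between the pads) lies 19 mm behind it; z points along the fingers, y is the direction in which the jaws open and shut (so a half turn about z gives the same grasp; the last joint's range is limited). The gripper opens to 94 mm and grips with 3 to 60 N. Pads are 16 mm wide; open, the fingers measure 119 mm over their backs; the gripper's body (75 mm by 177 mm) begins 78 mm behind the grasp point.
Start: joints at [-1.376, 0.3, 1.521, -0, 1.321, -0.067], TCP at [0.142, -0.531, 0.205] pointing down, gripper open.
Joint ranges: [-3.03, 3.03], [-0.79, 2.21], [0.23, 2.52], [-1.04, 4.18], [0, 3.07], [-2.55, 2.55]. Speed limits (rad/s): [2.22, 2.22, 2.57, 3.14, 3.14, 3.14].

INTERFACE

Orientations are given as [roll, pitch, yaw] about the fixed x, y, z axes, in that order (R = Rz(yaw) Ry(pitch) Rx(roll)).
In Python, from station import ctrl, vision, ticket gives the robot as it stands.
- The arm moves only by the tool step_arm, never from a script. Its argument "steps" is a list of rows, each an object of numbers: "x", "y", "z": the shift along the tool's x, y, z in m; "ax", "ay", "az": the turn, a rotation vector about the tool's x, y, z in degrees; "claw": the finger opening in m, from 0 to 0.094. A call has 1 to 5 rows; each row shifts and turns the pose as measured when the row begins, along the tool's axes as they then stand; what a row does not reach is not made up. A row lasts 1/12 s, in which the tool goes at most 41.7 mm and 7.16 degrees, less where a joint would pass 70% of its speed; a pose out of reach is approached as far as the arm can. A call with a gripper value outside its range is refused whole. The fingers move at their own pace and stop on an object; "grip_force" is the grip in N (left out, the last holds). Time passes only in rows, so rows that do not move let the fingers close. It gives the time, the measured TCP pose, the force and the opening at its end, in the units of the state.
- ctrl.get_obs(): the state, without advancing time (a new reading comes with each control period).
- vision.camera(name): name is "side" or "top" or "wrist"; returns (picture, depth): 420x560x3 uint8, red, green, blue; 420x560 float32, m along the optical axis (not along the pixel's ray), 0 where there is no reading.
- vision.camera_params(name): a dict with "fov_y" (degrees; the focal length in pixels is half the picture's height over the tangent of half this angle, whatever the lens; pixels are square), "cx", "cy" (the principal point, pixels), "k1" (the pictures are not rectified: a ray, as slopes to the right and down, at radius r is drawn at 1 + k1 r^2 times it, then the intrinsics apply), "origin" and "attitude" of the camera in the world; the wrist camera has in their place "mount" (4x4, takes a point from camera to tool coordinates, whose origin is the TCP and whose axes are the flange's). Camera axes: x right, y up, looking along -z (the intrinsics and any distortion apply to the point x, -y, -z); pixel columns grow to the right and rows downward; lengths in m; the calibration is good to about 2 mm. A picture is of the moment at which its call begins: read the wrist's pose just before it. camera_params takes no time and is no camera call.
- ticket.hand_in(): hands the job in, once; it reports no verdict.
The state is a dict: "time_s": time; "qpos": joint angles; "joint_vel": joint speeds; "tau": joint torques, N m; "ee_pos": TCP position; "eef_rot": TCP orientation; "force": force on the tool from outside, world axes, zero at the start; "moment": the same for the moment, N m; "grip_width": finger opening in m.
Only numpy, scipy, OpenCV 4.12 (cv2) and the standard library are available. Lean on these libraries where they do the work, as an engineer would, in place of code of your own. Each camera call takes 0.05 s, during which the arm holds its last target.

## Working session

There is one attempt and no reset: what is moved stays moved. The work goes in short steps, Python scripts to look and compute and a tool call to move; the robot and the scene stay as the last step left them, time stands still between calls to the robot, and variables do not carry over. Pictures are saved under pics/ and viewed, and the job is handed in when it is done.

Besides the shell and the picture viewer there is one more tool, called after "Request:" as name(argument=value, ...) on one line, values as JSON. step_arm: Moves the arm, as the interface text tells. Its arguments: {"type":"object","properties":{"steps":{"type":"array"},"grip_force":{"type":"number"}},"required":["steps"]}

```bash
ls; mkdir -p pics
cat > h.py <<'E'
import numpy as np, cv2
from station import ctrl, vision, ticket
from scipy.spatial.transform import Rotation as R
E
python3 - <<'E'
from h import *
np.set_printoptions(precision=4,suppress=True)
o=ctrl.get_obs(); print(o)
for n in ("side","top","wrist"):
    print(n,vision.camera_params(n))
    im,d=vision.camera(n); cv2.imwrite(f"pics/{n}0.png",cv2.cvtColor(im,cv2.COLOR_RGB2BGR)); np.savez(f"{n}0.npz",im=im,d=d)
E
```

```text
pics
{'time_s': 0.0, 'qpos': array([-1.3756,  0.3005,  1.5216,  0.    ,  1.3207, -0.0666]), 'joint_vel': array([-0.0007,  0.0021,  0.0003, -0.0008, -0.0009,  0.0003]), 'tau': array([  0.0009, -53.1811, -35.2738,   0.0709,   0.0244,  -0.0001]), 'ee_pos': array([ 0.1423, -0.531 ,  0.2049]), 'eef_rot': array([-3.1404, -0.0001,  0.2619]), 'force': array([-0.1889, -0.5376,  0.5073]), 'moment': array([-0.031 , -0.0249,  0.0052]), 'grip_width': 0.09376787288304334}
side {'fov_y': 50.87191929291765, 'cx': 285.62413632103977, 'cy': 214.74660379846463, 'k1': 0.03573002456567174, 'origin': array([-0.3243, -1.0041,  0.9805]), 'attitude': array([ 1.0032, -0.0232, -0.6255])}
top {'fov_y': 54.53306536639662, 'cx': 276.3324746378361, 'cy': 203.51899396483483, 'k1': -0.08431909908944031, 'origin': array([0.3635, 0.1184, 1.4133]), 'attitude': array([ 0.1145,  0.0161, -1.5634])}
wrist {'fov_y': 69.57186066339027, 'cx': 278.17940501126986, 'cy': 205.21185083192137, 'k1': -0.050211296347905124, 'mount': array([[-0.001 ,  0.9611,  0.2762,  0.0799],
       [ 1.    ,  0.0009,  0.0006,  0.0004],
       [ 0.0003,  0.2762, -0.9611, -0.1801],
       [ 0.    ,  0.    ,  0.    ,  1.    ]])}
```

View pics/top0.png

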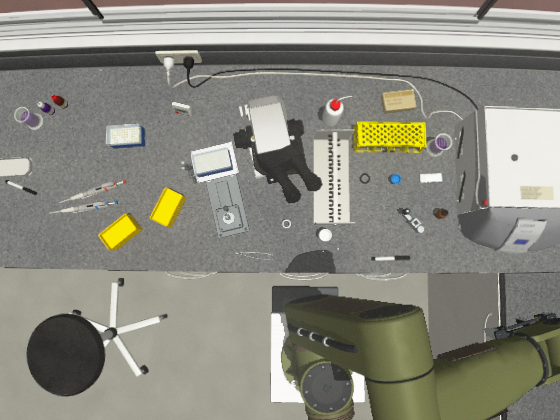

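View pics/side0.png

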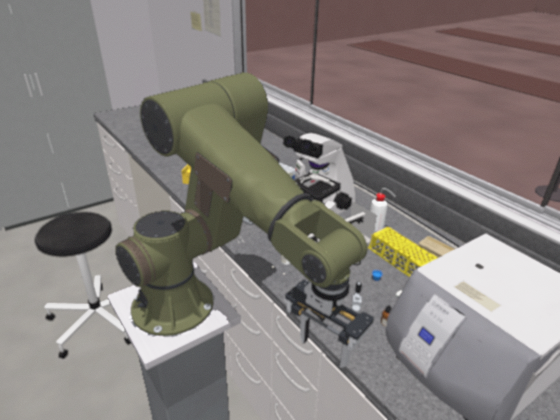

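View pics/wrist0.png

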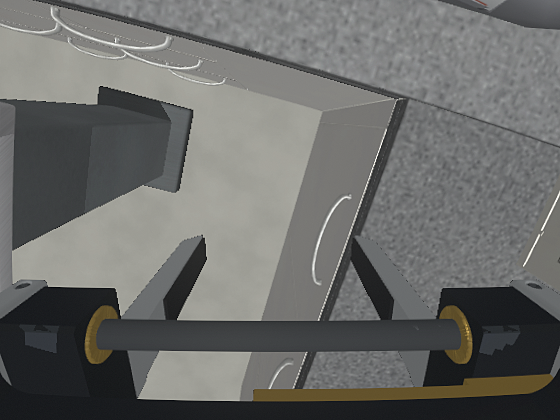

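```bash
cat >> h.py <<'E'
np.set_printoptions(precision=4,suppress=True)
def rpy(a): return R.from_euler('xyz',a).as_matrix()
class Cam:
    def __init__(s,n,obs=None):
        p=vision.camera_params(n); s.f=210/np.tan(np.radians(p['fov_y'])/2); s.cx,s.cy,s.k=p['cx'],p['cy'],p['k1']
        if n=='wrist':
            T=np.eye(4);T[:3,:3]=rpy(obs['eef_rot']);T[:3,3]=obs['ee_pos'];T=T@np.array(p['mount']); s.R=T[:3,:3];s.o=T[:3,3]
        else: s.R=rpy(p['attitude']); s.o=np.array(p['origin'])
    def slopes(s,uv):
        d=(np.atleast_2d(uv).astype(float)-[s.cx,s.cy])/s.f; q=d.copy()
        for _ in range(30): q=d/(1+s.k*(q**2).sum(1,keepdims=True))
        return q
    def ray(s,uv):
        q=s.slopes(uv); v=np.c_[q[:,0],-q[:,1],-np.ones(len(q))]; return v@s.R.T
    def plane(s,uv,z):
        v=s.ray(uv); return s.o+v*((z-s.o[2])/v[:,2:3])
    def depth(s,uv,d): return s.o+s.ray(uv)*np.reshape(d,(-1,1))
    def proj(s,P):
        c=(np.atleast_2d(P)-s.o)@s.R; q=np.c_[c[:,0]/-c[:,2],-c[:,1]/-c[:,2]]
        return q*(1+s.k*(q**2).sum(1,keepdims=True))*s.f+[s.cx,s.cy]
    def cloud(s,d):
        v,u=np.mgrid[:420,:560]; P=s.depth(np.c_[u.ravel(),v.ravel()],d.ravel()); P[d.ravel()==0]=np.nan; return P.reshape(420,560,3)
def shot(n,tag):
    o=ctrl.get_obs(); im,d=vision.camera(n); c=Cam(n,o); np.savez(f"{tag}.npz",im=im,d=d,pos=o['ee_pos'],rot=o['eef_rot'])
    cv2.imwrite(f"pics/{tag}.png",cv2.cvtColor(im,cv2.COLOR_RGB2BGR)); return im,d,c,o
def load(n,tag):
    z=np.load(f"{tag}.npz"); return z['im'],z['d'],Cam(n,dict(ee_pos=z['pos'],eef_rot=z['rot']) if n=='wrist' else None)
def crop(im,u0,u1,v0,v1,k,name):
    cv2.imwrite(f"pics/{name}.png",cv2.cvtColor(cv2.resize(im[v0:v1,u0:u1],None,fx=k,fy=k,interpolation=cv2.INTER_CUBIC),cv2.COLOR_RGB2BGR))
E
python3 - <<'E'
from h import *
z=np.load('top0.npz');im,d=z['im'],z['d'];c=Cam('top')
crop(im,170,340,130,270,4,'t_left'); crop(im,330,470,140,270,5,'t_right')
for n,uv in dict(shaft=(228,217),ring=(286,224),rubber=(365,178),crank=(411,220),bottle=(440,213),jar=(325,235),platform=(213,161),baseplate=(240,232),rack=(332,180),bench=(270,240)).items():
    print(n,c.depth([uv],[d[uv[1],uv[0]]])[0], c.plane([uv],0)[0])
E
```

```text
shaft [0.4692 0.2965 0.1038] [0.4776 0.3107 0.    ]
ring [0.4545 0.1082 0.0004] [0.4545 0.1082 0.    ]
rubber [ 0.6189 -0.1701 -0.0047] [ 0.6181 -0.1692  0.    ]
crank [ 0.4692 -0.3221  0.0192] [ 0.4706 -0.3282  0.    ]
bottle [ 0.4918 -0.4164  0.0406] [ 0.4956 -0.4323  0.    ]
jar [ 0.4154 -0.0221  0.0465] [ 0.4172 -0.0269  0.    ]
platform [0.644  0.3424 0.1477] [0.6768 0.3686 0.    ]
baseplate [0.4252 0.2666 0.0114] [0.4257 0.2678 0.    ]
rack [ 0.5948 -0.042   0.0883] [ 0.6102 -0.0527  0.    ]
bench [ 0.3988  0.1633 -0.0001] [0.3988 0.1633 0.    ]
```

View pics/t_left.png

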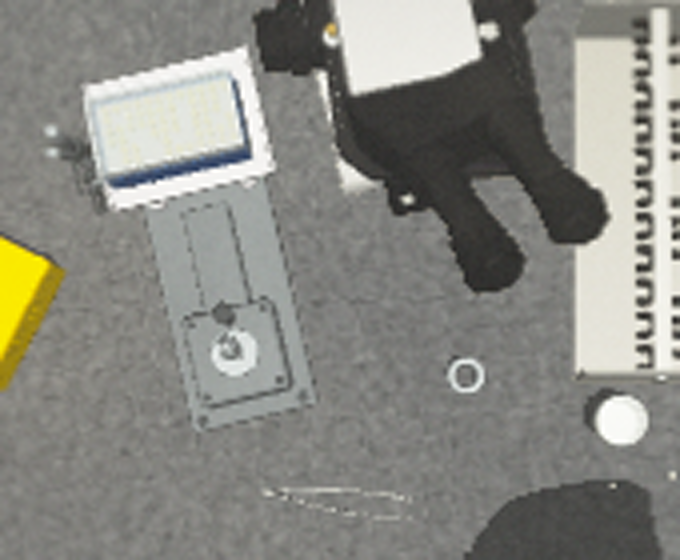

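View pics/t_right.png

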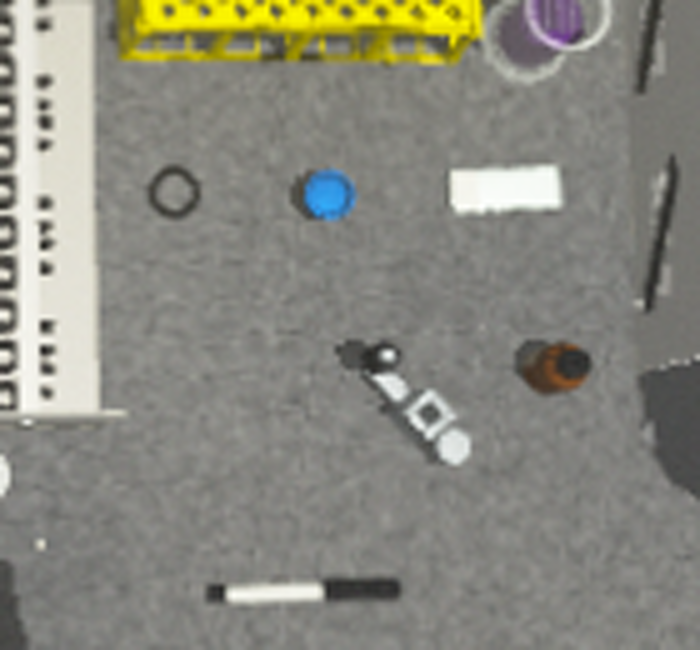

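```bash
cat >> h.py <<'E'
def comps(mask,u0,u1,v0,v1,mina=8):
    m=np.zeros(mask.shape,np.uint8); m[v0:v1,u0:u1]=mask[v0:v1,u0:u1]
    n,l,s,c=cv2.connectedComponentsWithStats(m); return [(s[i,4],c[i],s[i,:4]) for i in range(1,n) if s[i,4]>=mina],l
E
python3 - <<'E'
from h import *
z=np.load('top0.npz');im,d=z['im'].astype(int),z['d'];c=Cam('top');P=c.cloud(d)
g=im.min(2)
k,_=comps(g>150,278,295,215,233); 
for a,ce,b in k: print('spacer',a,ce,c.plane([ce],.025))
k,_=comps(g>150,395,430,200,240)
for a,ce,b in k: print('crank',a,ce,b,c.plane([ce],.03),c.plane([ce],.04))
# lift: shaft, boss; base plate by height
m=(P[...,2]>.006)&(P[...,2]<.02); k,l=comps(m,195,260,170,245,100)
for i,(a,ce,b) in enumerate(k): print('base',a,ce,b)
m=(P[...,2]>.044)&(P[...,2]<.06); k,_=comps(m,205,250,190,240,30)
for a,ce,b in k: print('hous',a,ce,b,c.plane([ce],.051))
m=(P[...,2]>.04)&(P[...,2]<.06)
yy,xx=np.where(m[190:240,205:250]); 
pts=c.plane(np.c_[xx+205,yy+190],.051)[:,:2].astype(np.float32); print(cv2.minAreaRect(pts))
m=(P[...,2]>.078)&(P[...,2]<.1); yy,xx=np.where(m[140:190,170:245]); pts=c.plane(np.c_[xx+170,yy+140],.085)[:,:2].astype(np.float32); print('plat',len(pts),cv2.minAreaRect(pts))
m=(P[...,2]>.14)&(P[...,2]<.165); yy,xx=np.where(m[140:190,170:245]); pts=c.plane(np.c_[xx+170,yy+140],.151)[:,:2].astype(np.float32); print('box',len(pts),cv2.minAreaRect(pts))
m=(P[...,2]>.25)
k,_=comps(m,230,330,90,210,30)
for a,ce,b in k: print('micro',b, P[b[1]:b[1]+b[3],b[0]:b[0]+b[2]][m[b[1]:b[1]+b[3],b[0]:b[0]+b[2]]].min(0))
E
```

```text
spacer 38 [286.2895 223.3158] [[0.4553 0.1074 0.025 ]]
crank 25 [408.12 216.8 ] [405 215   7   5] [[ 0.4793 -0.309   0.03  ]] [[ 0.4784 -0.3059  0.04  ]]
crank 87 [417.931  225.4598] [411 218  13  15] [[ 0.4497 -0.3422  0.03  ]] [[ 0.4491 -0.3388  0.04  ]]
base 945 [227.0413 202.8222] [206 174  45  64]
hous 474 [228.7869 218.1878] [216 205  27  27] [[0.4695 0.301  0.051 ]]
((0.496134877204895, 0.3079807162284851), (0.12940599024295807, 0.0783565491437912), 14.463776588439941)
plat 555 ((0.6588298082351685, 0.33628493547439575), (0.11216754466295242, 0.1959666758775711), 14.43846607208252)
box 802 ((0.643296480178833, 0.3656470477581024), (0.07044068723917007, 0.15138202905654907), 12.782193183898926)
micro [247 101  76 103] [0.483  0.0204 0.2505]
```

Run:
```python
from h import *
z=np.load('top0.npz');im,d=z['im'].astype(int),z['d'];c=Cam('top');P=c.cloud(d)
for v in range(160,206,4):
    r=P[v,265:325]; s=r[:,2]>.2
    print(v,[(u,*np.round(P[v,u],3)) for u in range(265,325,6) if P[v,u,2]>.2])
```

```text
160 [(265, np.float64(0.603), np.float64(0.168), np.float64(0.348)), (271, np.float64(0.602), np.float64(0.151), np.float64(0.353)), (277, np.float64(0.602), np.float64(0.135), np.float64(0.353)), (283, np.float64(0.6), np.float64(0.12), np.float64(0.362)), (289, np.float64(0.601), np.float64(0.104), np.float64(0.356)), (295, np.float64(0.6), np.float64(0.088), np.float64(0.361)), (301, np.float64(0.6), np.float64(0.072), np.float64(0.361))]
164 [(265, np.float64(0.589), np.float64(0.167), np.float64(0.359)), (271, np.float64(0.59), np.float64(0.151), np.float64(0.358)), (277, np.float64(0.59), np.float64(0.135), np.float64(0.358)), (283, np.float64(0.591), np.float64(0.119), np.float64(0.353)), (289, np.float64(0.593), np.float64(0.103), np.float64(0.341)), (295, np.float64(0.589), np.float64(0.088), np.float64(0.362)), (301, np.float64(0.587), np.float64(0.073), np.float64(0.371))]
168 [(265, np.float64(0.585), np.float64(0.168), np.float64(0.327)), (271, np.float64(0.579), np.float64(0.151), np.float64(0.36)), (277, np.float64(0.579), np.float64(0.135), np.float64(0.36)), (283, np
[... 1823 characters left out ...]
 np.float64(0.089), np.float64(0.409)), (307, np.float64(0.52), np.float64(0.059), np.float64(0.399)), (313, np.float64(0.523), np.float64(0.042), np.float64(0.382)), (319, np.float64(0.523), np.float64(0.027), np.float64(0.381))]
192 [(283, np.float64(0.512), np.float64(0.119), np.float64(0.383)), (289, np.float64(0.508), np.float64(0.104), np.float64(0.411)), (295, np.float64(0.507), np.float64(0.089), np.float64(0.414))]
196 [(289, np.float64(0.498), np.float64(0.104), np.float64(0.411)), (295, np.float64(0.501), np.float64(0.088), np.float64(0.385))]
200 [(289, np.float64(0.489), np.float64(0.104), np.float64(0.398)), (295, np.float64(0.491), np.float64(0.088), np.float64(0.384))]
204 []
```

Run:
```python
from h import *
z=np.load('side0.npz');im,d=z['im'],z['d']; crop(im,230,470,120,350,3,'s_c')
```

```text
(no output)
```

View pics/s_c.png

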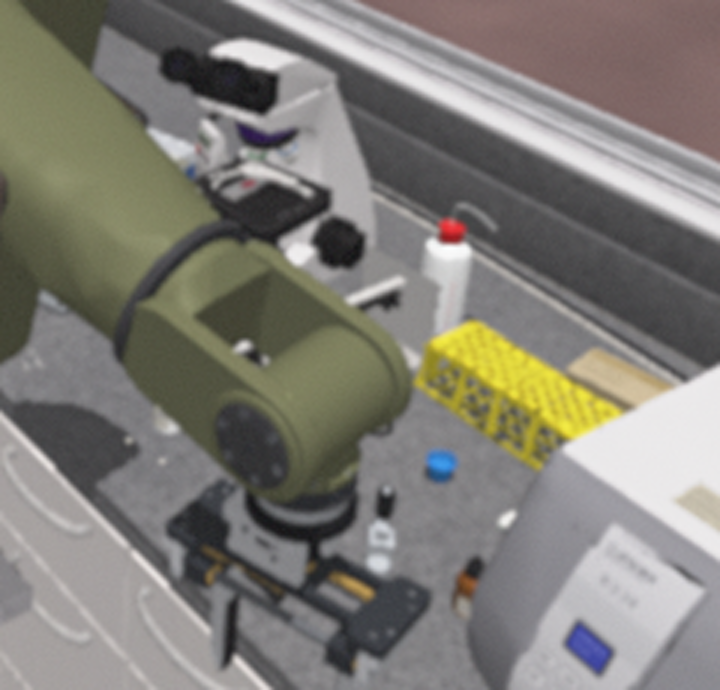

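Run:
```python
from h import *
z=np.load('side0.npz');im,d=z['im'].astype(int),z['d'];c=Cam('side');P=c.cloud(d)
olive=(im[...,1]-im[...,2]>12)&(im[...,0]>im[...,2]+5)
a=np.radians(-75.0); er=np.array([np.cos(a),np.sin(a)]); et=np.array([-er[1],er[0]])
m=olive.copy(); m[:,:300]=0; m[:200]=0; m[350:]=0
Q=P[m]; r=Q[:,:2]@er; t=Q[:,:2]@et; zz=Q[:,2]
print('disc',P[268,313],P[268,313,:2]@er,P[268,313,:2]@et)
for z0 in np.arange(.25,.75,.03):
    s=(zz>z0)&(zz<z0+.03)&(r>.3)
    if s.sum()>3: print(round(z0,2),s.sum(),'r',np.percentile(r[s],[1,99]),'t',np.percentile(t[s],[1,99]))
print(vision.camera_params('wrist')['mount'][:3,3])
```

```text
disc [ 0.083  -0.5432  0.479 ] 0.5461528493002384 -0.06038057906679345
0.25 14 r [0.6511 0.7916] t [0.3283 0.4797]
0.31 114 r [0.4934 0.6151] t [-0.0306  0.0222]
0.34 9 r [0.5623 0.6087] t [-0.0053  0.0137]
0.43 194 r [0.5103 0.5842] t [-0.0603  0.0399]
0.46 685 r [0.4686 0.5912] t [-0.0603  0.0472]
0.49 2042 r [0.4733 0.5847] t [-0.0596  0.05  ]
0.52 624 r [0.4594 0.5364] t [-0.0536  0.0565]
0.55 26 r [0.4587 0.4706] t [-0.0003  0.0187]
[ 0.0799  0.0004 -0.1801]
```

```bash
cat > plan.py <<'E'
from h import *
def plan(pos,yaw_deg,n,tilt=0.0,nd=4):
    """n equal rows from the present pose to TCP pos, tool down (roll pi), yaw; prints rows"""
    o=ctrl.get_obs(); p=np.array(o['ee_pos']); Rc=rpy(o['eef_rot']); Rt=R.from_euler('xyz',[np.pi,0,np.radians(yaw_deg)]).as_matrix()
    dv=R.from_matrix(Rc.T@Rt).as_rotvec(); 
    # prefer +world yaw if ~180
    if np.linalg.norm(dv)>2.8 and dv[2]>0: dv=dv*(1-2*np.pi/np.linalg.norm(dv))
    dp=(np.array(pos)-p)/n
    out=[]
    for i in range(n):
        s=np.round(Rc.T@dp,nd); a=np.round(np.degrees(dv)/n,2)
        out.append(dict(x=s[0],y=s[1],z=s[2],ax=a[0],ay=a[1],az=a[2])); Rc=Rc@R.from_rotvec(dv/n).as_matrix()
    print('t',round(o['time_s'],2),'at',p,np.degrees(o['eef_rot']),'n',n)
    for i in range(0,n,5): print('['+','.join('{'+','.join(f'"{k}":{float(v):g}' for k,v in r.items() if v!=0)+'}' for r in out[i:i+5])+']')
if __name__=='__main__':
    import sys; a=[float(x) for x in sys.argv[1:]]; plan(a[:3],a[3],int(a[4]))
E
python3 plan.py 0.40 -0.2 0.18 105 13
```

```text
t 0.15 at [ 0.1423 -0.531   0.205 ] [-179.9476   -0.0029   15.0039] n 13
[{"x":0.0257,"y":-0.0195,"z":0.0019,"az":-6.92},{"x":0.0279,"y":-0.0162,"z":0.0019,"az":-6.92},{"x":0.0296,"y":-0.0127,"z":0.0019,"az":-6.92},{"x":0.031,"y":-0.0091,"z":0.0019,"az":-6.92},{"x":0.0318,"y":-0.0053,"z":0.0019,"az":-6.92}]
[{"x":0.0322,"y":-0.0014,"z":0.0019,"az":-6.92},{"x":0.0322,"y":0.0025,"z":0.0019,"az":-6.92},{"x":0.0316,"y":0.0064,"z":0.0019,"az":-6.92},{"x":0.0306,"y":0.0101,"z":0.0019,"az":-6.92},{"x":0.0292,"y":0.0137,"z":0.0019,"az":-6.92}]
[{"x":0.0273,"y":0.0172,"z":0.0019,"az":-6.92},{"x":0.0251,"y":0.0203,"z":0.0019,"az":-6.92},{"x":0.0224,"y":0.0232,"z":0.0019,"az":-6.92}]
```

Request:
step_arm(steps=[{"x":0.026,"y":-0.02,"z":0.002,"az":-7},{"x":0.028,"y":-0.016,"z":0.002,"az":-7},{"x":0.03,"y":-0.013,"z":0.002,"az":-7},{"x":0.031,"y":-0.009,"z":0.002,"az":-7},{"x":0.032,"y":-0.005,"z":0.002,"az":-7}], grip_force=20)

```text
validation failed for argument at $.st...
```

Request:
step_arm(steps=[{"x":0.032,"y":-0.001,"z":0.002,"az":-7},{"x":0.032,"y":0.003,"z":0.002,"az":-7},{"x":0.032,"y":0.006,"z":0.002,"az":-7},{"x":0.031,"y":0.01,"z":0.002,"az":-7},{"x":0.029,"y":0.014,"z":0.002,"az":-7}])

```text
validation failed for argument at $.st...
```

```bash
python3 plan.py 0.37 0.107 0.14 194 19
```

```text
t 0.15 at [ 0.1423 -0.531   0.205 ] [-179.9476   -0.0029   15.0039] n 19
[{"x":0.0203,"y":-0.0293,"z":0.0034,"az":-9.42},{"x":0.0248,"y":-0.0256,"z":0.0034,"az":-9.42},{"x":0.0287,"y":-0.0212,"z":0.0034,"az":-9.42},{"x":0.0317,"y":-0.0162,"z":0.0034,"az":-9.42},{"x":0.034,"y":-0.0108,"z":0.0034,"az":-9.42}]
[{"x":0.0353,"y":-0.0051,"z":0.0034,"az":-9.42},{"x":0.0356,"y":0.0007,"z":0.0034,"az":-9.42},{"x":0.035,"y":0.0066,"z":0.0034,"az":-9.42},{"x":0.0335,"y":0.0122,"z":0.0034,"az":-9.42},{"x":0.0311,"y":0.0175,"z":0.0034,"az":-9.42}]
[{"x":0.0278,"y":0.0224,"z":0.0034,"az":-9.42},{"x":0.0237,"y":0.0266,"z":0.0034,"az":-9.42},{"x":0.0191,"y":0.0301,"z":0.0034,"az":-9.42},{"x":0.0139,"y":0.0328,"z":0.0034,"az":-9.42},{"x":0.0083,"y":0.0347,"z":0.0034,"az":-9.42}]
[{"x":0.0025,"y":0.0356,"z":0.0034,"az":-9.42},{"x":-0.0033,"y":0.0355,"z":0.0034,"az":-9.42},{"x":-0.0091,"y":0.0345,"z":0.0034,"az":-9.42},{"x":-0.0146,"y":0.0325,"z":0.0034,"az":-9.42}]
```

Request:
step_arm(steps=[{"x":0.026,"y":-0.02,"z":0.002,"ax":0,"ay":0,"az":-7,"claw":0.094},{"x":0.028,"y":-0.016,"z":0.002,"ax":0,"ay":0,"az":-7,"claw":0.094}], grip_force=20)

```text
time_s: 0.32
ee_pos: [0.1804, -0.4811, 0.2]
eef_rot: [-3.14, 0.0, 0.505]
force: [1.5, 0.5, 0.3]
grip_width: 0.0938
```

Request:
step_arm(steps=[{"x":0.03,"y":-0.013,"z":0.002,"ax":0,"ay":0,"az":-7,"claw":0.094},{"x":0.031,"y":-0.009,"z":0.002,"ax":0,"ay":0,"az":-7,"claw":0.094},{"x":0.032,"y":-0.005,"z":0.002,"ax":0,"ay":0,"az":-7,"claw":0.094},{"x":0.032,"y":-0.001,"z":0.002,"ax":0,"ay":0,"az":-7,"claw":0.094},{"x":0.032,"y":0.003,"z":0.002,"ax":0,"ay":0,"az":-7,"claw":0.094}])

```text
time_s: 0.73
ee_pos: [0.2814, -0.3467, 0.1885]
eef_rot: [-3.139, -0.002, 1.132]
force: [0.5, -0.2, 0.6]
grip_width: 0.0942
```

Request:
step_arm(steps=[{"x":0.032,"y":0.006,"z":0.002,"ax":0,"ay":0,"az":-7,"claw":0.094},{"x":0.031,"y":0.01,"z":0.002,"ax":0,"ay":0,"az":-7,"claw":0.094},{"x":0.029,"y":0.014,"z":0.002,"ax":0,"ay":0,"az":-7,"claw":0.094}])

```text
time_s: 0.98
ee_pos: [0.3405, -0.2635, 0.1822]
eef_rot: [-3.14, -0.003, 1.507]
force: [0.2, -0.5, -0.2]
grip_width: 0.094
```

```bash
sed -i 's/ if v!=0)/)/; s/int(a\[4\]))/int(a[4]),nd=3)/' plan.py
python3 - <<'E'
from plan import *
plan((0.37,0.107,0.14),194,16,nd=3)
E
```

```text
t 0.98 at [ 0.3405 -0.2635  0.1822] [-179.8939   -0.178    86.3613] n 16
[{"x":0.023,"y":0,"z":0.003,"ax":0.01,"ay":-0.01,"az":-6.73},{"x":0.023,"y":0.003,"z":0.003,"ax":0.01,"ay":-0.01,"az":-6.73},{"x":0.022,"y":0.006,"z":0.003,"ax":0.01,"ay":-0.01,"az":-6.73},{"x":0.022,"y":0.008,"z":0.003,"ax":0.01,"ay":-0.01,"az":-6.73},{"x":0.021,"y":0.011,"z":0.003,"ax":0.01,"ay":-0.01,"az":-6.73}]
[{"x":0.019,"y":0.013,"z":0.003,"ax":0.01,"ay":-0.01,"az":-6.73},{"x":0.017,"y":0.015,"z":0.003,"ax":0.01,"ay":-0.01,"az":-6.73},{"x":0.016,"y":0.017,"z":0.003,"ax":0.01,"ay":-0.01,"az":-6.73},{"x":0.013,"y":0.019,"z":0.003,"ax":0.01,"ay":-0.01,"az":-6.73},{"x":0.011,"y":0.02,"z":0.003,"ax":0.01,"ay":-0.01,"az":-6.73}]
[{"x":0.009,"y":0.022,"z":0.003,"ax":0.01,"ay":-0.01,"az":-6.73},{"x":0.006,"y":0.022,"z":0.003,"ax":0.01,"ay":-0.01,"az":-6.73},{"x":0.003,"y":0.023,"z":0.003,"ax":0.01,"ay":-0.01,"az":-6.73},{"x":0.001,"y":0.023,"z":0.003,"ax":0.01,"ay":-0.01,"az":-6.73},{"x":-0.002,"y":0.023,"z":0.003,"ax":0.01,"ay":-0.01,"az":-6.73}]
[{"x":-0.005,"y":0.023,"z":0.003,"ax":0.01,"ay":-0.01,"az":-6.73}]
```

Request:
step_arm(steps=[{"x":0.023,"y":0,"z":0.003,"ax":0,"ay":0,"az":-6.7,"claw":0.094},{"x":0.023,"y":0.003,"z":0.003,"ax":0,"ay":0,"az":-6.7,"claw":0.094},{"x":0.022,"y":0.006,"z":0.003,"ax":0,"ay":0,"az":-6.7,"claw":0.094},{"x":0.022,"y":0.008,"z":0.003,"ax":0,"ay":0,"az":-6.7,"claw":0.094},{"x":0.021,"y":0.011,"z":0.003,"ax":0,"ay":0,"az":-6.7,"claw":0.094}])

```text
time_s: 1.4
ee_pos: [0.3494, -0.1405, 0.1664]
eef_rot: [3.141, -0.004, 2.125]
force: [-0.0, 0.9, 0.2]
grip_width: 0.0945
```

Request:
step_arm(steps=[{"x":0.019,"y":0.013,"z":0.003,"ax":0,"ay":0,"az":-6.7,"claw":0.094},{"x":0.017,"y":0.015,"z":0.003,"ax":0,"ay":0,"az":-6.7,"claw":0.094},{"x":0.016,"y":0.017,"z":0.003,"ax":0,"ay":0,"az":-6.7,"claw":0.094},{"x":0.013,"y":0.019,"z":0.003,"ax":0,"ay":0,"az":-6.7,"claw":0.094},{"x":0.011,"y":0.02,"z":0.003,"ax":0,"ay":0,"az":-6.7,"claw":0.094}])

```text
time_s: 1.82
ee_pos: [0.3522, -0.0197, 0.151]
eef_rot: [3.139, -0.003, 2.74]
force: [0.6, 1.3, -0.8]
grip_width: 0.0938
```

Request:
step_arm(steps=[{"x":0.009,"y":0.022,"z":0.003,"ax":0,"ay":0,"az":-6.7,"claw":0.094},{"x":0.006,"y":0.022,"z":0.003,"ax":0,"ay":0,"az":-6.7,"claw":0.094},{"x":0.003,"y":0.023,"z":0.003,"ax":0,"ay":0,"az":-6.7,"claw":0.094},{"x":0.001,"y":0.023,"z":0.003,"ax":0,"ay":0,"az":-6.7,"claw":0.094},{"x":-0.003,"y":0.023,"z":0.003,"ax":0,"ay":0,"az":-6.7,"claw":0.094}])

```text
time_s: 2.23
ee_pos: [0.3526, 0.1022, 0.1358]
eef_rot: [3.138, -0.0, -2.928]
force: [1.0, -0.4, -0.1]
grip_width: 0.094
```

Run:
```python
from h import *
im,d,c,o=shot('wrist','w1'); print(o['ee_pos'],np.degrees(o['eef_rot']),o['time_s'],o['qpos'])
print(c.proj([[.455,.107,.025]]))
```

```text
[0.3526 0.1022 0.1358] [ 179.7659   -0.0179 -167.7792] 2.2333 [ 0.1792 -0.0363  2.0759  0.0046  1.1025 -1.6069]
[[262.7092 291.888 ]]
```

View pics/w1.png

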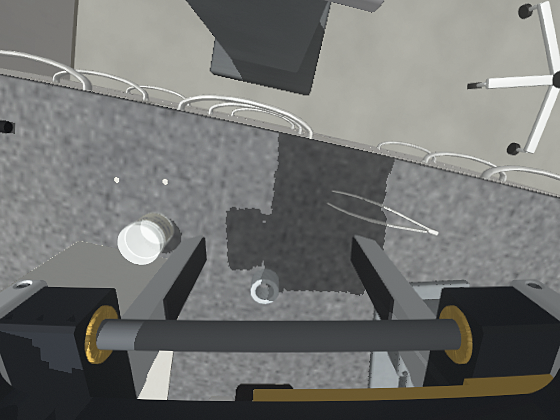

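Run:
```python
from h import *
im,d,c=load('wrist','w1'); crop(im,234,300,262,318,10,'w1c'); P=c.cloud(d)
m=(P[...,2]>.02)&(P[...,2]<.032); k,l=comps(m,240,290,270,315)
for a,ce,b in k: print(a,ce,b)
yy,xx=np.where(m[270:315,240:290]); q=c.plane(np.c_[xx+240,yy+270],.025); print(len(q),q.mean(0), cv2.minEnclosingCircle(q[:,:2].astype(np.float32)))
```

```text
431 [264.42   289.8863] [250 277  29  27]
431 [0.4522 0.1084 0.025 ] ((0.4521196782588959, 0.10858836024999619), 0.016978610306978226)
```

View pics/w1c.png

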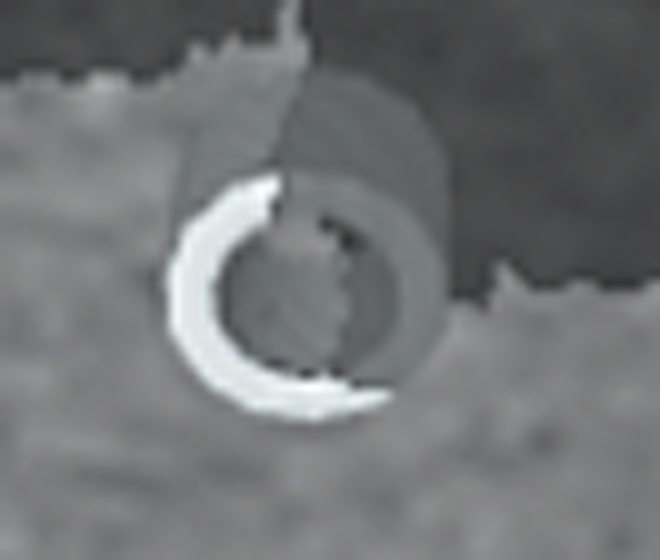

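Run:
```python
from plan import *
im,d,c=load('wrist','w1'); print(c.plane([(330,192),(328,205),(438,233),(264.7,291.5)],.005)); print(c.plane([(264.7,291.5)],.025))
plan((0.41,0.108,0.06),194,3,nd=3); plan((0.4535,0.1085,0.005),194,6,nd=3)
```

```text
[[0.3348 0.1547 0.005 ]
 [0.3491 0.1562 0.005 ]
 [0.3546 0.2857 0.005 ]
 [0.4665 0.1108 0.005 ]]
[[0.4541 0.109  0.025 ]]
t 2.28 at [0.3527 0.1047 0.1354] [ 179.7223   -0.0246 -167.197 ] n 3
[{"x":-0.019,"y":-0.003,"z":0.025,"ax":0.09,"ay":-0.01,"az":-0.4},{"x":-0.019,"y":-0.003,"z":0.025,"ax":0.09,"ay":-0.01,"az":-0.4},{"x":-0.019,"y":-0.003,"z":0.025,"ax":0.09,"ay":-0.01,"az":-0.4}]
t 2.28 at [0.3527 0.1047 0.1354] [ 179.7223   -0.0246 -167.197 ] n 6
[{"x":-0.017,"y":-0.003,"z":0.022,"ax":0.05,"ay":-0,"az":-0.2},{"x":-0.017,"y":-0.003,"z":0.022,"ax":0.05,"ay":-0,"az":-0.2},{"x":-0.017,"y":-0.003,"z":0.022,"ax":0.05,"ay":-0,"az":-0.2},{"x":-0.017,"y":-0.003,"z":0.022,"ax":0.05,"ay":-0,"az":-0.2},{"x":-0.016,"y":-0.003,"z":0.022,"ax":0.05,"ay":-0,"az":-0.2}]
[{"x":-0.016,"y":-0.003,"z":0.022,"ax":0.05,"ay":-0,"az":-0.2}]
```

Request:
step_arm(steps=[{"x":-0.019,"y":-0.003,"z":0.025,"ax":0,"ay":0,"az":-0.4,"claw":0.094},{"x":-0.019,"y":-0.003,"z":0.025,"ax":0,"ay":0,"az":-0.4,"claw":0.094},{"x":-0.019,"y":-0.003,"z":0.025,"ax":0,"ay":0,"az":-0.4,"claw":0.07},{"x":0,"y":0,"z":0,"ax":0,"ay":0,"az":0,"claw":0.07}])

```text
time_s: 2.62
ee_pos: [0.4126, 0.1127, 0.0583]
eef_rot: [3.137, 0.004, -2.888]
force: [-0.2, -0.4, -0.7]
grip_width: 0.0843
```

Run:
```python
from plan import *
im,d,c,o=shot('wrist','w2'); P=c.cloud(d)
print(c.proj([[.454,.109,.025]])); crop(im,200,360,230,350,5,'w2c')
m=(P[...,2]>.021)&(P[...,2]<.03); k,l=comps(m,200,360,230,400,50)
for a,ce,b in k: print(a,ce,b,c.plane([ce],.025))
plan((0.4535,0.109,0.005),194,3,nd=3)
```

```text
[[260.8319 276.7478]]
791 [260.5006 275.0114] [241 257  40  37] [[0.4526 0.1084 0.025 ]]
t 2.67 at [0.412  0.1127 0.0602] [ 179.7319    0.2886 -165.4808] n 3
[{"x":-0.013,"y":-0.005,"z":0.018,"ax":0.09,"ay":0.1,"az":0.17},{"x":-0.013,"y":-0.005,"z":0.018,"ax":0.09,"ay":0.1,"az":0.17},{"x":-0.013,"y":-0.005,"z":0.018,"ax":0.09,"ay":0.1,"az":0.17}]
```

View pics/w2c.png

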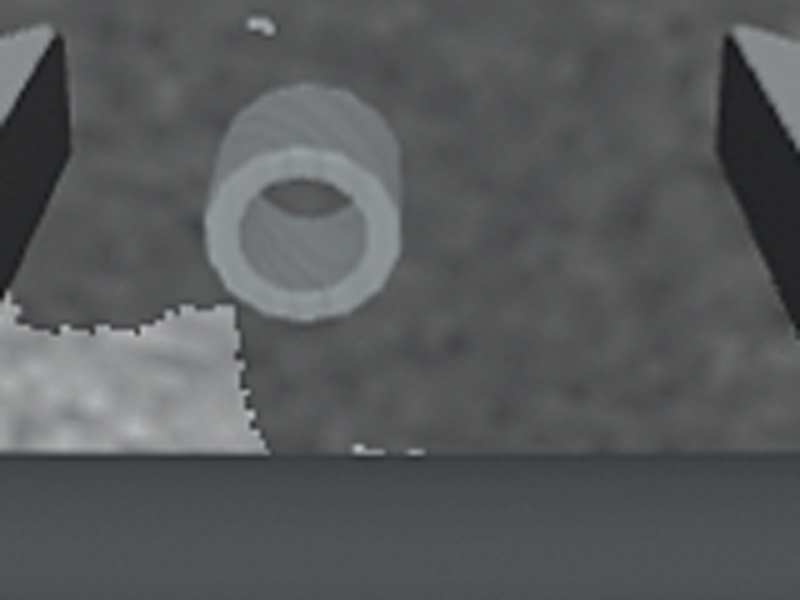

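Request:
step_arm(steps=[{"x":-0.014,"y":-0.005,"z":0.019,"ax":0,"ay":0,"az":0,"claw":0.06},{"x":-0.014,"y":-0.005,"z":0.019,"ax":0,"ay":0,"az":0,"claw":0.06},{"x":-0.011,"y":-0.004,"z":0.014,"ax":0,"ay":0,"az":0,"claw":0.06},{"x":0,"y":0,"z":0.001,"ax":0,"ay":0,"az":0,"claw":0.06}])

```text
time_s: 3.0
ee_pos: [0.4551, 0.1092, 0.0097]
eef_rot: [3.137, 0.009, -2.889]
force: [0.7, -0.1, 0.1]
grip_width: 0.0602
```

Request:
step_arm(steps=[{"x":0.001,"y":0,"z":0.005,"ax":0.2,"ay":0.4,"az":0,"claw":0.06},{"x":0,"y":0,"z":0,"ax":0,"ay":0,"az":0,"claw":0.02},{"x":0,"y":0,"z":0,"ax":0,"ay":0,"az":0,"claw":0.02},{"x":0,"y":0,"z":0,"ax":0,"ay":0,"az":0,"claw":0.02},{"x":0,"y":0,"z":0,"ax":0,"ay":0,"az":0,"claw":0.02}], grip_force=25)

```text
time_s: 3.42
ee_pos: [0.4529, 0.1092, 0.009]
eef_rot: [3.141, 0.005, -2.89]
force: [0.0, -0.2, -0.4]
grip_width: 0.0369
```

Run:
```python
from plan import *
o=ctrl.get_obs(); print(o['ee_pos'],np.degrees(o['eef_rot']),o['grip_width'],o['force'])
```

```text
[0.4529 0.1092 0.009 ] [ 179.9927    0.3134 -165.5645] 0.03686204852658842 [ 0.0353 -0.1812 -0.4098]
```

Request:
step_arm(steps=[{"x":0,"y":0,"z":0.005,"ax":0,"ay":0.3,"az":0,"claw":0.037},{"x":0,"y":0,"z":0.002,"ax":0,"ay":0,"az":0,"claw":0.02},{"x":0,"y":0,"z":0,"ax":0,"ay":0,"az":0,"claw":0.02},{"x":0,"y":0,"z":0,"ax":0,"ay":0,"az":0,"claw":0.02}])

```text
time_s: 3.75
ee_pos: [0.4532, 0.1094, 0.0029]
eef_rot: [-3.141, 0.002, -2.889]
force: [-1.4, -0.3, 3.4]
grip_width: 0.0301
```

Run:
```python
from plan import *
plan((0.40,0.112,0.07),194,4,nd=3)
```

```text
t 3.75 at [0.4532 0.1094 0.0029] [-179.993     0.1222 -165.5469] n 4
[{"x":0.013,"y":0.004,"z":-0.017,"ax":-0,"ay":0.03,"az":0.11},{"x":0.013,"y":0.004,"z":-0.017,"ax":-0,"ay":0.03,"az":0.11},{"x":0.013,"y":0.004,"z":-0.017,"ax":-0,"ay":0.03,"az":0.11},{"x":0.013,"y":0.004,"z":-0.017,"ax":-0,"ay":0.03,"az":0.11}]
```

Request:
step_arm(steps=[{"x":0.006,"y":0.002,"z":-0.012,"ax":0,"ay":0,"az":0,"claw":0.02},{"x":0.014,"y":0.004,"z":-0.018,"ax":0,"ay":0,"az":0,"claw":0.02},{"x":0.015,"y":0.004,"z":-0.018,"ax":0,"ay":0,"az":0,"claw":0.02},{"x":0.015,"y":0.004,"z":-0.018,"ax":0,"ay":0,"az":0,"claw":0.02}])

```text
time_s: 4.08
ee_pos: [0.3989, 0.1099, 0.0672]
eef_rot: [3.141, -0.005, -2.89]
force: [0.3, -0.0, -0.3]
grip_width: 0.0306
```

Run:
```python
from plan import *
plan((0.40,0.283,0.15),194,6,nd=3); print(ctrl.get_obs()['grip_width'])
```

```text
t 4.08 at [0.3989 0.1099 0.0672] [ 179.9717   -0.2881 -165.6046] n 6
[{"x":-0.007,"y":0.028,"z":-0.014,"ax":0,"ay":-0.05,"az":0.07},{"x":-0.007,"y":0.028,"z":-0.014,"ax":0,"ay":-0.05,"az":0.07},{"x":-0.007,"y":0.028,"z":-0.014,"ax":0,"ay":-0.05,"az":0.07},{"x":-0.007,"y":0.028,"z":-0.014,"ax":0,"ay":-0.05,"az":0.07},{"x":-0.007,"y":0.028,"z":-0.014,"ax":0,"ay":-0.05,"az":0.07}]
[{"x":-0.007,"y":0.028,"z":-0.014,"ax":0,"ay":-0.05,"az":0.07}]
0.030600109391974988
```

Request:
step_arm(steps=[{"x":0,"y":0.026,"z":-0.016,"ax":0,"ay":0,"az":0,"claw":0.02},{"x":-0.008,"y":0.029,"z":-0.016,"ax":0,"ay":0,"az":0,"claw":0.02},{"x":-0.008,"y":0.029,"z":-0.016,"ax":0,"ay":0,"az":0,"claw":0.02},{"x":-0.008,"y":0.029,"z":-0.016,"ax":0,"ay":0,"az":0,"claw":0.02},{"x":-0.008,"y":0.029,"z":-0.016,"ax":0,"ay":0,"az":0,"claw":0.02}])

```text
time_s: 4.5
ee_pos: [0.3913, 0.2567, 0.1514]
eef_rot: [3.142, -0.007, -2.897]
force: [0.7, -0.7, -1.1]
grip_width: 0.0309
```

Request:
step_arm(steps=[{"x":-0.008,"y":0.028,"z":-0.01,"ax":0,"ay":0,"az":0,"claw":0.02},{"x":0,"y":0.004,"z":0,"ax":0,"ay":0,"az":0,"claw":0.02},{"x":0,"y":0,"z":0,"ax":0,"ay":0,"az":0,"claw":0.02}])

```text
time_s: 4.75
ee_pos: [0.3912, 0.2962, 0.1649]
eef_rot: [3.14, -0.002, -2.893]
force: [0.4, 0.2, -0.8]
grip_width: 0.0311
```

Run:
```python
from h import *
im,d,c,o=shot('wrist','w3'); print(o['ee_pos'],np.degrees(o['eef_rot']),o['time_s'],o['grip_width'],o['joint_vel'])
print(c.proj([[.469,.3,.115]]))
```

```text
[0.3912 0.2962 0.1649] [ 179.8818   -0.1367 -165.7427] 4.75 0.031056485869684312 [ 0.0289  0.0091 -0.0344  0.0042  0.011   0.0136]
[[260.9344 305.4076]]
```

View pics/w3.png

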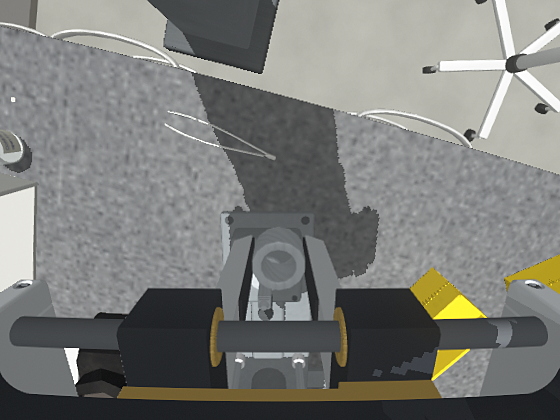

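Run:
```python
from h import *
im,d,c=load('wrist','w3'); crop(im,215,345,200,330,6,'w3c')
```

```text
(no output)
```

View pics/w3c.png

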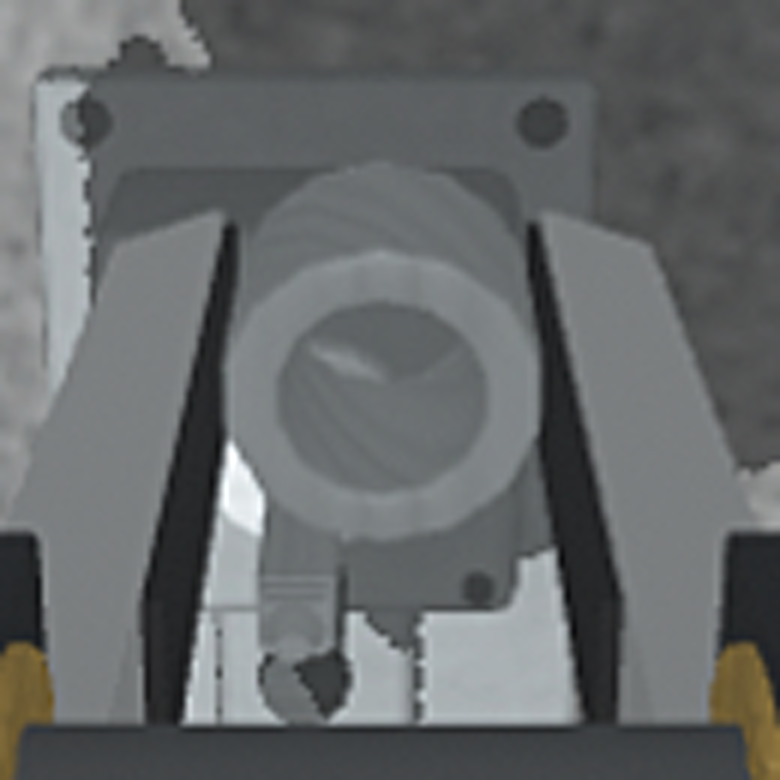

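Run:
```python
from h import *
im,d,c=load('wrist','w3'); P=c.cloud(d)
for v in range(292,312,2): print(v,[(u,*[int(round(1000*x)) for x in P[v,u]]) for u in range(256,276,3)])
m=(P[...,2]>.112)&(P[...,2]<.119); k,_=comps(m,250,280,290,320,3)
for a,ce,b in k: print(a,ce,b,c.plane([ce],.115))
# base-plate / housing fit
m=(P[...,2]>.008)&(P[...,2]<.016); yy,xx=np.where(m[200:330,215:345]); q=c.plane(np.c_[xx+215,yy+200],.012)[:,:2]; print(len(q),cv2.minAreaRect(q.astype(np.float32)))
# spacer held
m=(P[...,2]>.178)&(P[...,2]<.2); k,_=comps(m,240,315,235,295,50)
for a,ce,b in k: print(a,ce,b, P[...,2][238:292,245:312][m[238:292,245:312]].max())
# two base corner bolts / left and right edges of base at z .012
print(c.plane([(215+38/6,200+75/6),(215+595/6,200+80/6)],.012))
T=rpy(np.load('w3.npz')['rot']).T
print('tool of spacer centre', T@(c.plane([(215+383/6,200+394/6)],.1649+.022)[0]-np.load('w3.npz')['pos']))
```

```text
292 [(256, 496, 297, 53), (259, 465, 296, 101), (262, 464, 299, 102), (265, 464, 302, 100), (268, 463, 305, 101), (271, 467, 308, 93), (274, 491, 317, 52)]
294 [(256, 499, 298, 52), (259, 465, 297, 104), (262, 464, 299, 104), (265, 464, 302, 104), (268, 463, 305, 104), (271, 469, 309, 94), (274, 494, 317, 51)]
296 [(256, 502, 299, 51), (259, 466, 297, 106), (262, 464, 299, 107), (265, 464, 302, 107), (268, 464, 305, 106), (271, 471, 309, 94), (274, 497, 318, 51)]
298 [(256, 503, 299, 53), (259, 466, 297, 109), (262, 466, 300, 109), (265, 465, 302, 109), (268, 465, 305, 108), (271, 472, 309, 95), (274, 499, 319, 51)]
300 [(256, 506, 300, 52), (259, 467, 298, 111), (262, 466, 300, 111), (265, 465, 303, 112), (268, 465, 305, 111), (271, 494, 314, 65), (274, 502, 319, 51)]
302 [(256, 519, 302, 36), (259, 469, 298, 111), (262, 467, 300, 113), (265, 466, 303, 113), (268, 467, 306, 111), (271, 493, 314, 69), (274, 514, 322, 37)]
304 [(256, 521, 302, 37), (259, 471, 298, 110), (262, 467, 301, 115), (265, 466, 303, 115), (268, 468, 306, 113), (271, 495, 315, 70), (274, 516, 323, 37)]
306 [(256, 523, 303, 38), (259, 472, 299, 111), (262, 469, 301, 115), (265, 468, 303, 117), (268, 470, 307, 112), (271, 494, 314, 75), (274, 519, 323, 37)]
308 [(256, 527, 303, 37), (259, 475, 299, 111), (262, 471, 302, 115), (265, 471, 304, 115), (268, 472, 307, 112), (271, 493, 314, 80), (274, 521, 324, 37)]
310 [(256, 529, 304, 37), (259, 496, 303, 84), (262, 495, 305, 85), (265, 494, 308, 84), (268, 494, 311, 84), (271, 493, 314, 83), (274, 524, 325, 37)]
62 [263.5645 305.0968] [259 300  10  10] [[0.4681 0.3022 0.115 ]]
2513 ((0.4867928922176361, 0.3070858418941498), (0.14649401605129242, 0.10954822599887848), 14.107815742492676)
2242 [277.6053 260.6748] [240 235  75  55] 0.1999754015113328
[[0.4293 0.2381 0.012 ]
 [0.4041 0.3424 0.012 ]]
tool of spacer centre [-0.0007 -0.     -0.022 ]
```

Run:
```python
from plan import *
plan((0.4677,0.3022,0.14),194.1,3,nd=4)
```

```text
t 4.8 at [0.3912 0.2958 0.1649] [ 179.8781   -0.1411 -165.769 ] n 3
[{"x":-0.0253,"y":-0.0042,"z":0.0082,"ax":0.04,"ay":-0.05,"az":0.04},{"x":-0.0252,"y":-0.0042,"z":0.0082,"ax":0.04,"ay":-0.05,"az":0.04},{"x":-0.0252,"y":-0.0041,"z":0.0083,"ax":0.04,"ay":-0.05,"az":0.04}]
```

Request:
step_arm(steps=[{"x":-0.026,"y":-0.004,"z":0.006,"ax":0,"ay":-0.1,"az":0,"claw":0.02},{"x":-0.026,"y":-0.004,"z":0.006,"ax":0.1,"ay":0,"az":0.1,"claw":0.02},{"x":-0.024,"y":-0.004,"z":0.006,"ax":0,"ay":0,"az":0,"claw":0.02},{"x":0,"y":0,"z":0,"ax":0,"ay":0,"az":0,"claw":0.02}])

```text
time_s: 5.13
ee_pos: [0.4698, 0.2988, 0.1442]
eef_rot: [-3.141, -0.003, -2.896]
force: [-1.2, -1.2, -0.7]
grip_width: 0.0306
```

Run:
```python
from plan import *
plan((0.4677,0.3022,0.13),194.1,1,nd=4)
im,d,c,o=shot('wrist','w4'); crop(im,210,350,180,320,5,'w4c'); print(o['force'],o['moment'])
```

```text
t 5.13 at [0.4698 0.2988 0.1442] [-179.9514   -0.1958 -165.9071] n 1
[{"x":0.0011,"y":0.0038,"z":0.0142,"ax":-0.05,"ay":-0.2,"az":-0.01}]
[-1.2468 -1.1634 -0.6816] [ 0.0564 -0.1804 -0.0237]
```

View pics/w4c.png

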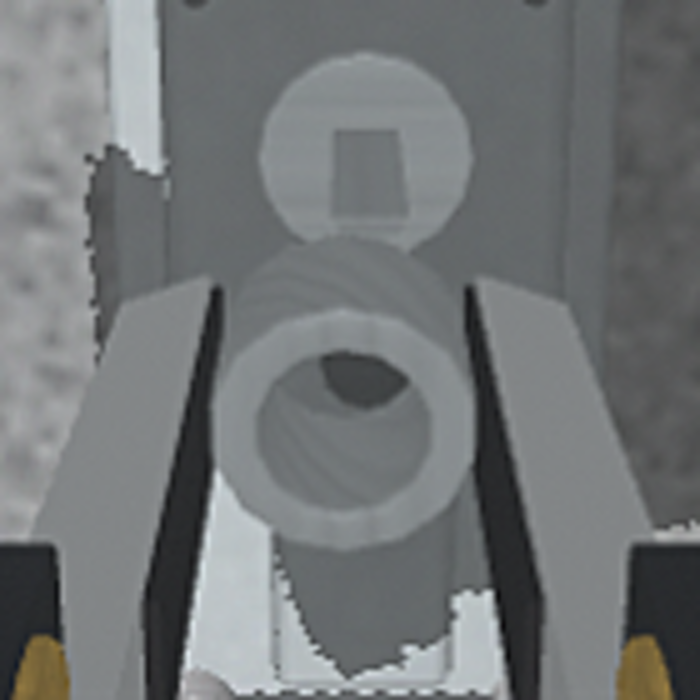

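Run:
```python
from plan import *
im,d,c=load('wrist','w4'); z=np.load('w4.npz'); P=c.cloud(d)
# boss rim: top (366,53) left 258 right 473 -> centre at its widest row ~157
print('boss',c.plane([(210+365.5/5,180+157/5)],.056),c.plane([(210+258/5,180+157/5),(210+473/5,180+157/5)],.056), c.plane([(210+366/5,180+53/5)],.056))
m=(P[...,2]>.053)&(P[...,2]<.06); k,_=comps(m,255,310,185,235,30)
for a,ce,b in k: print(a,ce,b)
print('shaft base',c.plane([(210+(332+398)/10,180+130/5)],.056))
print('spacer tool',rpy(z['rot']).T@(c.plane([(210+344/5,180+428/5)],z['pos'][2]+.022)[0]-z['pos']))
```

```text
boss [[0.4703 0.3031 0.056 ]] [[0.4751 0.2838 0.056 ]
 [0.4654 0.3225 0.056 ]] [[0.4511 0.2983 0.056 ]]
1021 [282.7238 207.4682] [261 190  44  40]
shaft base [[0.4652 0.3018 0.056 ]]
spacer tool [-0.0007 -0.0001 -0.022 ]
```

Request:
step_arm(steps=[{"x":-0.0005,"y":0.004,"z":0.005,"ax":0,"ay":-0.2,"az":0,"claw":0.02},{"x":0,"y":0.001,"z":0.005,"ax":0,"ay":0,"az":0,"claw":0.02}])

```text
time_s: 5.35
ee_pos: [0.4672, 0.302, 0.1339]
eef_rot: [-3.141, -0.001, -2.898]
force: [0.8, -0.1, -0.8]
grip_width: 0.0303
```

Run:
```python
from plan import *
plan((0.4693,0.3028,0.13),194.1,1,nd=4)
```

```text
t 5.35 at [0.4672 0.302  0.1339] [-179.9386   -0.0648 -166.0504] n 1
[{"x":-0.0022,"y":0.0003,"z":0.0038,"ax":-0.06,"ay":-0.06,"az":-0.15}]
```

Request:
step_arm(steps=[{"x":-0.002,"y":0.0005,"z":0.004,"ax":0,"ay":0,"az":-0.2,"claw":0.02},{"x":0,"y":0,"z":0,"ax":0,"ay":0,"az":0,"claw":0.02}])

```text
time_s: 5.52
ee_pos: [0.4676, 0.3025, 0.1284]
eef_rot: [-3.14, -0.003, -2.894]
force: [0.3, -0.3, -0.4]
grip_width: 0.0307
```

Run:
```python
from plan import *
plan((0.4693,0.3028,0.11),194.1,2,nd=4)
im,d,c,o=shot('wrist','w5'); crop(im,210,350,180,320,5,'w5c'); print(o['force'],o['moment'])
plan((0.4693,0.3028,0.11),194.1,2,nd=4)
```

```text
t 5.52 at [0.4676 0.3025 0.1284] [-179.9117   -0.163  -165.8143] n 2
[{"x":-0.0009,"y":-0.0001,"z":0.0092,"ax":-0.04,"ay":-0.08,"az":0.04},{"x":-0.0009,"y":-0.0001,"z":0.0092,"ax":-0.04,"ay":-0.08,"az":0.04}]
[ 0.3188 -0.328  -0.357 ] [ 0.0824 -0.0557 -0.0125]
t 5.57 at [0.4675 0.3026 0.1288] [-179.9164   -0.1483 -165.8188] n 2
[{"x":-0.0009,"y":-0.0001,"z":0.0094,"ax":-0.04,"ay":-0.07,"az":0.04},{"x":-0.0009,"y":-0.0001,"z":0.0094,"ax":-0.04,"ay":-0.07,"az":0.04}]
```

View pics/w5c.png

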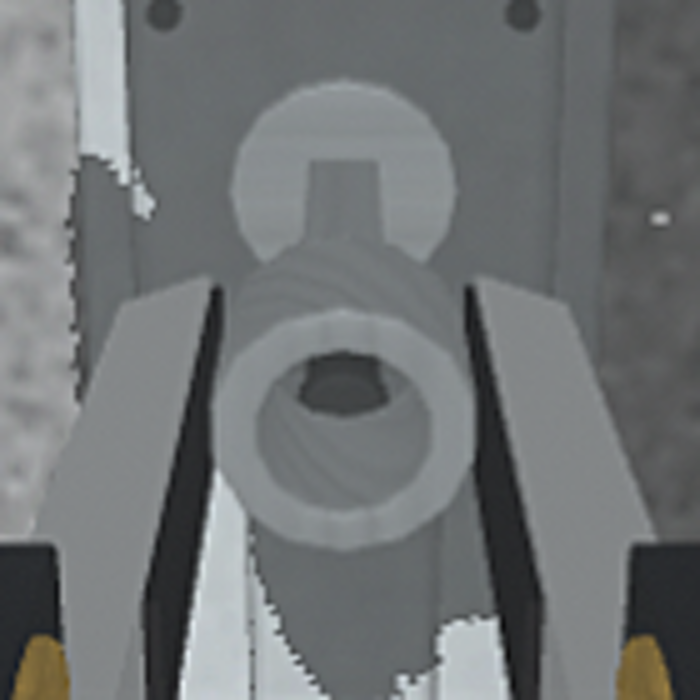

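Run:
```python
from plan import *
im,d,c=load('wrist','w5'); z=np.load('w5.npz'); T=rpy(z['rot']).T
B=c.plane([(210+344/5,180+80/5)],.056)[0]; print('boss front edge tool',T@(B-z['pos']),'-> centre x',(T@(B-z['pos']))[0]-.02)
B=c.plane([(210+344/5,180+160/5)],.056)[0]; print('shaft base front tool',T@(B-z['pos']),'-> centre', (T@(B-z['pos']))[0]-.006)
```

```text
boss front edge tool [0.0169 0.0002 0.0724] -> centre x -0.003111437642880941
shaft base front tool [0.0025 0.0002 0.0724] -> centre -0.0035285496761113555
```

Request:
step_arm(steps=[{"x":-0.0025,"y":0,"z":0.006,"ax":0,"ay":-0.1,"az":0,"claw":0.02},{"x":-0.0005,"y":0,"z":0.006,"ax":0,"ay":0,"az":0,"claw":0.02}])

```text
time_s: 5.73
ee_pos: [0.4707, 0.3037, 0.1175]
eef_rot: [-3.141, 0.002, -2.893]
force: [0.3, 0.1, -0.2]
grip_width: 0.0308
```

Run:
```python
from plan import *
o=ctrl.get_obs(); print(o['force'],o['moment'])
plan((0.4697,0.3028,0.09),194.1,2,nd=4)
```

```text
[ 0.3084  0.0609 -0.2299] [ 0.0532 -0.1409  0.0382]
t 5.73 at [0.4707 0.3037 0.1175] [-179.9533    0.1019 -165.7766] n 2
[{"x":0.0006,"y":-0.0003,"z":0.0138,"ax":-0.02,"ay":0.05,"az":0.06},{"x":0.0006,"y":-0.0003,"z":0.0138,"ax":-0.02,"ay":0.05,"az":0.06}]
```

Request:
step_arm(steps=[{"x":0.001,"y":-0.0007,"z":0.006,"ax":0,"ay":0.1,"az":0,"claw":0.02},{"x":0,"y":0,"z":0.006,"ax":0,"ay":0,"az":0,"claw":0.02}])

```text
time_s: 5.9
ee_pos: [0.4698, 0.3029, 0.1045]
eef_rot: [-3.141, 0.0, -2.893]
force: [0.0, -0.4, -0.7]
grip_width: 0.0305
```

Run:
```python
from plan import *
o=ctrl.get_obs(); print(o['force'],o['moment'])
plan((0.4697,0.3028,0.09),194.1,2,nd=4)
```

```text
[ 0.0078 -0.4186 -0.6656] [ 0.0386 -0.0994  0.003 ]
t 5.9 at [0.4698 0.3029 0.1045] [-179.9612    0.0225 -165.7593] n 2
[{"x":0.0001,"y":-0,"z":0.0072,"ax":-0.02,"ay":0.01,"az":0.07},{"x":0.0001,"y":-0,"z":0.0072,"ax":-0.02,"ay":0.01,"az":0.07}]
```

Underside is at ~101 mm, past the taper, with no contact force. Continue down.

Request:
step_arm(steps=[{"x":0,"y":0,"z":0.008,"ax":0,"ay":0,"az":0,"claw":0.02},{"x":0,"y":0,"z":0.01,"ax":0,"ay":0,"az":0,"claw":0.02},{"x":0,"y":0,"z":0.01,"ax":0,"ay":0,"az":0,"claw":0.02}])

```text
time_s: 6.15
ee_pos: [0.4698, 0.3029, 0.0741]
eef_rot: [-3.141, 0.001, -2.893]
force: [-0.0, 0.9, -1.0]
grip_width: 0.0307
```

Run:
```python
from plan import *
o=ctrl.get_obs(); print(o['force'],o['moment'])
plan((0.4697,0.3028,0.062),194.1,2,nd=4)
```

```text
[-0.0072  0.877  -0.9502] [ 0.072  -0.1006 -0.0339]
t 6.15 at [0.4698 0.3029 0.0741] [-179.9729    0.0563 -165.7587] n 2
[{"x":0.0001,"y":-0,"z":0.0061,"ax":-0.01,"ay":0.03,"az":0.07},{"x":0.0001,"y":-0,"z":0.0061,"ax":-0.01,"ay":0.03,"az":0.07}]
```

Request:
step_arm(steps=[{"x":0,"y":0,"z":0.008,"ax":0,"ay":0,"az":0,"claw":0.02},{"x":0,"y":0,"z":0.004,"ax":0,"ay":0,"az":0,"claw":0.02},{"x":0,"y":0,"z":0.002,"ax":0,"ay":0,"az":0,"claw":0.02}])

```text
time_s: 6.4
ee_pos: [0.4696, 0.3026, 0.0578]
eef_rot: [-3.14, -0.0, -2.893]
force: [-9.1, -7.2, 37.1]
grip_width: 0.031
```

Request:
step_arm(steps=[{"x":0,"y":0,"z":-0.002,"ax":0,"ay":0,"az":0,"claw":0.06},{"x":0,"y":0,"z":0,"ax":0,"ay":0,"az":0,"claw":0.06},{"x":0,"y":0,"z":-0.002,"ax":0,"ay":0,"az":0,"claw":0.06},{"x":0,"y":0,"z":-0.005,"ax":0,"ay":0,"az":0,"claw":0.06},{"x":0,"y":0,"z":-0.03,"ax":0,"ay":0,"az":0,"claw":0.06}])

```text
time_s: 6.82
ee_pos: [0.4678, 0.3015, 0.0927]
eef_rot: [-3.138, -0.008, -2.893]
force: [-1.0, -0.6, -0.2]
grip_width: 0.0586
```

Request:
step_arm(steps=[{"x":0,"y":0,"z":-0.04,"ax":0,"ay":0,"az":0,"claw":0.08},{"x":0.02,"y":0,"z":-0.035,"ax":0,"ay":0,"az":0,"claw":0.08},{"x":0.03,"y":0,"z":0,"ax":0,"ay":0,"az":0,"claw":0.094},{"x":0.03,"y":0,"z":0,"ax":0,"ay":0,"az":0,"claw":0.094}])

```text
time_s: 7.15
ee_pos: [0.3925, 0.2826, 0.1759]
eef_rot: [-3.14, -0.002, -2.895]
force: [-0.7, 1.0, -0.5]
grip_width: 0.0831
```

Run:
```python
from h import *
im,d,c,o=shot('wrist','w6'); print(o['ee_pos'],np.degrees(o['eef_rot']),o['time_s'])
im,d,_,_=shot('top','t6')
crop(im,170,270,130,250,5,'t6c')
```

```text
[0.3925 0.2826 0.1759] [-179.9096   -0.1386 -165.8685] 7.15
```

View pics/w6.png

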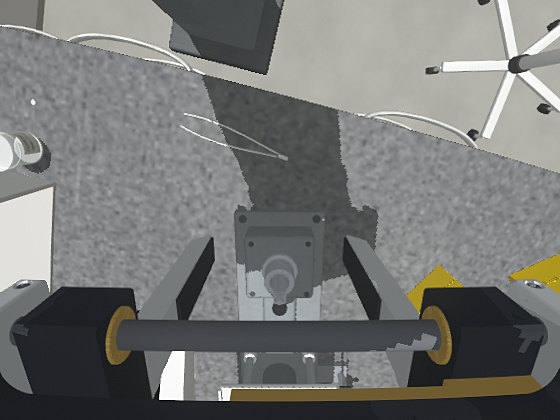

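Run:
```python
from plan import *
im,d,c=load('wrist','w6'); P=c.cloud(d)
m=(P[...,2]>.077)&(P[...,2]<.085); yy,xx=np.where(m[255:300,260:300]); q=c.plane(np.c_[xx+260,yy+255],.081); print(len(q),np.median(P[255:300,260:300,2][m[255:300,260:300]]),cv2.minEnclosingCircle(q[:,:2].astype(np.float32)))
t=Cam('top'); h=t.plane([(330+432/5,140+412/5)],.04)[0]; k=t.plane([(330+386/5,140+356/5)],.058)[0]; w=t.plane([(330+454/5,140+446/5)],.03)[0]
print(h,k,w,np.degrees(np.arctan2(*(k-h)[1::-1])),np.linalg.norm((k-h)[:2]),np.degrees(np.arctan2(*(h-w)[1::-1])),np.linalg.norm((h-w)[:2]))
plan((0.38,0.0,0.16),110,13,nd=3)
```

```text
419 0.08133214755580698 ((0.4682765007019043, 0.3024945557117462), 0.016490112990140915)
[ 0.4595 -0.3339  0.04  ] [ 0.4957 -0.2978  0.058 ] [ 0.437  -0.3517  0.03  ] 44.877829569101415 0.0511608176113787 38.47184988649004 0.028726269752036813
t 7.25 at [0.3908 0.2825 0.1762] [-179.9173   -0.1539 -165.7834] n 13
[{"x":0.006,"y":-0.021,"z":0.001,"ax":-0.01,"ay":-0,"az":6.48},{"x":0.004,"y":-0.021,"z":0.001,"ax":-0.01,"ay":-0,"az":6.48},{"x":0.001,"y":-0.022,"z":0.001,"ax":-0.01,"ay":-0,"az":6.48},{"x":-0.001,"y":-0.022,"z":0.001,"ax":-0.01,"ay":-0,"az":6.48},{"x":-0.004,"y":-0.021,"z":0.001,"ax":-0.01,"ay":-0,"az":6.48}]
[{"x":-0.006,"y":-0.021,"z":0.001,"ax":-0.01,"ay":-0,"az":6.48},{"x":-0.008,"y":-0.02,"z":0.001,"ax":-0.01,"ay":-0,"az":6.48},{"x":-0.011,"y":-0.019,"z":0.001,"ax":-0.01,"ay":-0,"az":6.48},{"x":-0.013,"y":-0.018,"z":0.001,"ax":-0.01,"ay":-0,"az":6.48},{"x":-0.015,"y":-0.016,"z":0.001,"ax":-0.01,"ay":-0,"az":6.48}]
[{"x":-0.016,"y":-0.014,"z":0.001,"ax":-0.01,"ay":-0,"az":6.48},{"x":-0.018,"y":-0.013,"z":0.001,"ax":-0.01,"ay":-0,"az":6.48},{"x":-0.019,"y":-0.01,"z":0.001,"ax":-0.01,"ay":-0,"az":6.48}]
```

Request:
step_arm(steps=[{"x":0.008,"y":-0.03,"z":0.001,"ax":0,"ay":0,"az":7,"claw":0.094},{"x":0.004,"y":-0.031,"z":0.001,"ax":0,"ay":0,"az":7,"claw":0.094},{"x":0.001,"y":-0.031,"z":0.001,"ax":0,"ay":0,"az":7,"claw":0.094},{"x":-0.003,"y":-0.031,"z":0.001,"ax":0,"ay":0,"az":7,"claw":0.094},{"x":-0.007,"y":-0.03,"z":0.001,"ax":0,"ay":0,"az":7,"claw":0.094}])

```text
time_s: 7.67
ee_pos: [0.3881, 0.1261, 0.1728]
eef_rot: [3.141, 0.001, 2.77]
force: [1.3, -0.8, -0.9]
grip_width: 0.0937
```

Request:
step_arm(steps=[{"x":-0.01,"y":-0.029,"z":0.001,"ax":0,"ay":0,"az":7,"claw":0.094},{"x":-0.014,"y":-0.028,"z":0.001,"ax":0,"ay":0,"az":7,"claw":0.094},{"x":-0.017,"y":-0.026,"z":0.001,"ax":0,"ay":0,"az":7,"claw":0.094},{"x":-0.02,"y":-0.024,"z":0.001,"ax":0,"ay":0,"az":7,"claw":0.094},{"x":-0.023,"y":-0.021,"z":0.001,"ax":0,"ay":0,"az":7,"claw":0.094}])

```text
time_s: 8.08
ee_pos: [0.3819, -0.0368, 0.1689]
eef_rot: [3.139, 0.002, 2.144]
force: [0.9, -0.8, 0.8]
grip_width: 0.094
```

Run:
```python
from plan import *
plan((0.459,-0.334,0.14),42,12,nd=3)
```

```text
t 8.08 at [ 0.3819 -0.0368  0.1689] [179.8382   0.1288 122.8531] n 12
[{"x":-0.024,"y":-0.008,"z":0.002,"ax":0.02,"ay":-0,"az":6.74},{"x":-0.025,"y":-0.005,"z":0.002,"ax":0.02,"ay":-0,"az":6.74},{"x":-0.025,"y":-0.002,"z":0.002,"ax":0.02,"ay":-0,"az":6.74},{"x":-0.026,"y":0.001,"z":0.002,"ax":0.02,"ay":-0,"az":6.74},{"x":-0.025,"y":0.004,"z":0.002,"ax":0.02,"ay":-0,"az":6.74}]
[{"x":-0.025,"y":0.007,"z":0.002,"ax":0.02,"ay":-0,"az":6.74},{"x":-0.024,"y":0.01,"z":0.002,"ax":0.02,"ay":-0,"az":6.74},{"x":-0.022,"y":0.012,"z":0.002,"ax":0.02,"ay":-0,"az":6.74},{"x":-0.021,"y":0.015,"z":0.002,"ax":0.02,"ay":-0,"az":6.74},{"x":-0.019,"y":0.017,"z":0.002,"ax":0.02,"ay":-0,"az":6.74}]
[{"x":-0.017,"y":0.019,"z":0.002,"ax":0.02,"ay":-0,"az":6.74},{"x":-0.014,"y":0.021,"z":0.002,"ax":0.02,"ay":-0,"az":6.74}]
```

Request:
step_arm(steps=[{"x":-0.024,"y":-0.008,"z":0.002,"ax":0,"ay":0,"az":6.7,"claw":0.094},{"x":-0.025,"y":-0.005,"z":0.002,"ax":0,"ay":0,"az":6.7,"claw":0.094},{"x":-0.025,"y":-0.002,"z":0.002,"ax":0,"ay":0,"az":6.7,"claw":0.094},{"x":-0.026,"y":0.001,"z":0.002,"ax":0,"ay":0,"az":6.7,"claw":0.094},{"x":-0.025,"y":0.004,"z":0.002,"ax":0,"ay":0,"az":6.7,"claw":0.094}])

```text
time_s: 8.5
ee_pos: [0.4138, -0.1698, 0.1604]
eef_rot: [3.135, 0.001, 1.526]
force: [0.9, 1.0, 0.3]
grip_width: 0.0939
```

Request:
step_arm(steps=[{"x":-0.025,"y":0.007,"z":0.002,"ax":0,"ay":0,"az":6.7,"claw":0.094},{"x":-0.024,"y":0.01,"z":0.002,"ax":0,"ay":0,"az":6.7,"claw":0.094},{"x":-0.022,"y":0.012,"z":0.002,"ax":0,"ay":0,"az":6.7,"claw":0.094},{"x":-0.021,"y":0.015,"z":0.002,"ax":0,"ay":0,"az":6.7,"claw":0.094},{"x":-0.019,"y":0.017,"z":0.002,"ax":0,"ay":0,"az":6.7,"claw":0.094}])

```text
time_s: 8.92
ee_pos: [0.4426, -0.3041, 0.1502]
eef_rot: [3.135, -0.003, 0.91]
force: [0.1, 0.7, 0.8]
grip_width: 0.0941
```

Request:
step_arm(steps=[{"x":-0.015,"y":0.017,"z":0.002,"ax":0,"ay":0,"az":6.7,"claw":0.094},{"x":-0.008,"y":0.012,"z":0.002,"ax":0,"ay":0,"az":6,"claw":0.094},{"x":0,"y":0,"z":0,"ax":0,"ay":0,"az":0,"claw":0.094}])

```text
time_s: 9.17
ee_pos: [0.4501, -0.3473, 0.1448]
eef_rot: [3.137, -0.004, 0.667]
force: [-0.3, 0.3, -0.1]
grip_width: 0.0942
```

Run:
```python
from h import *
im,d,c,o=shot('wrist','w7'); print(o['ee_pos'],np.degrees(o['eef_rot']),o['time_s'],o['joint_vel'])
```

```text
[ 0.4501 -0.3473  0.1448] [179.7113  -0.2139  38.1938] 9.1667 [ 0.0025  0.0001  0.0103  0.0038  0.0056 -0.1097]
```

View pics/w7.png

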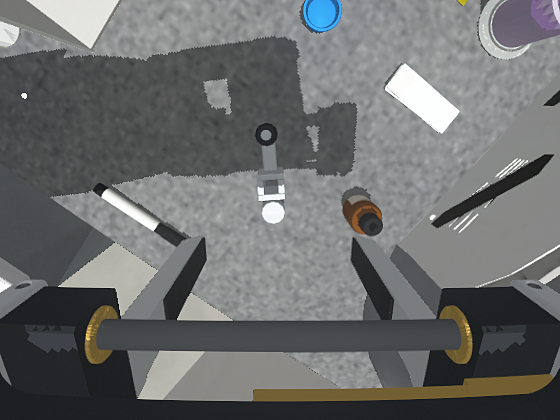

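Run:
```python
from h import *
im,d,c=load('wrist','w7'); crop(im,230,310,110,230,5,'w7c')
P=c.cloud(d)
for n,lo,hi,z in (('handle',.053,.063,.058),('hub',.036,.044,.04),('cw',.026,.033,.03)):
    m=(P[...,2]>lo)&(P[...,2]<hi); k,_=comps(m,245,300,115,230,15)
    for a,ce,b in k: print(n,a,ce,b,c.plane([ce],z)[0])
```

```text
handle 396 [266.1061 134.2803] [255 123  23  23] [ 0.4967 -0.2979  0.058 ]
hub 537 [270.676  186.2924] [257 172  28  29] [ 0.4596 -0.3313  0.04  ]
cw 28 [269.6071 171.8214] [258 171  25   3] [ 0.4686 -0.3227  0.03  ]
cw 23 [271.8261 191.5217] [265 191  14   2] [ 0.4542 -0.3366  0.03  ]
cw 415 [273.106  211.8265] [262 201  23  23] [ 0.4382 -0.3507  0.03  ]
```

View pics/w7c.png

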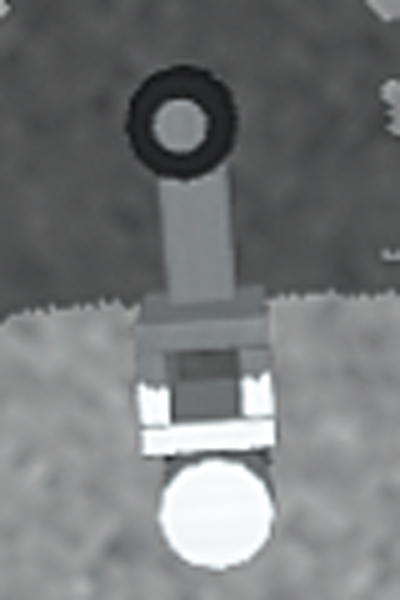

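Run:
```python
from plan import *
plan((0.4597,-0.3313,0.05),42.1,4,nd=3)
```

```text
t 9.22 at [ 0.4499 -0.3462  0.1449] [179.7312  -0.2151  38.5514] n 4
[{"x":0.004,"y":-0.002,"z":0.024,"ax":0.07,"ay":-0.05,"az":-0.89},{"x":0.004,"y":-0.001,"z":0.024,"ax":0.07,"ay":-0.05,"az":-0.89},{"x":0.004,"y":-0.001,"z":0.024,"ax":0.07,"ay":-0.05,"az":-0.89},{"x":0.004,"y":-0.001,"z":0.024,"ax":0.07,"ay":-0.05,"az":-0.89}]
```

Request:
step_arm(steps=[{"x":0.005,"y":-0.002,"z":0.02,"ax":0.1,"ay":-0.1,"az":-1,"claw":0.07},{"x":0.005,"y":-0.002,"z":0.022,"ax":0.1,"ay":-0.1,"az":-1,"claw":0.07},{"x":0.004,"y":-0.001,"z":0.022,"ax":0.1,"ay":0,"az":-1,"claw":0.07},{"x":0.003,"y":-0.001,"z":0.02,"ax":0,"ay":0,"az":-0.6,"claw":0.07},{"x":0,"y":0,"z":0,"ax":0,"ay":0,"az":0,"claw":0.07}])

```text
time_s: 9.63
ee_pos: [0.4604, -0.3276, 0.06]
eef_rot: [3.139, -0.001, 0.759]
force: [-0.7, 0.4, -0.9]
grip_width: 0.0701
```

Run:
```python
from plan import *
plan((0.4597,-0.3313,0.01),42.1,3,nd=4)
im,d,c,o=shot('wrist','w8'); P=c.cloud(d); crop(im,180,380,60,260,4,'w8c')
for n,lo,hi,z in (('handle',.053,.063,.058),('hub',.036,.044,.04),('cw',.026,.033,.03)):
    m=(P[...,2]>lo)&(P[...,2]<hi); k,_=comps(m,220,340,20,300,60)
    for a,ce,b in k: print(n,a,ce,b,c.plane([ce],z)[0])
```

```text
t 9.63 at [ 0.4604 -0.3276  0.06  ] [179.8697  -0.0364  43.5132] n 3
[{"x":-0.001,"y":0.0007,"z":0.0167,"ax":0.04,"ay":-0.01,"az":0.47},{"x":-0.001,"y":0.0007,"z":0.0167,"ax":0.04,"ay":-0.01,"az":0.47},{"x":-0.001,"y":0.0007,"z":0.0167,"ax":0.04,"ay":-0.01,"az":0.47}]
handle 750 [283.3933 173.8587] [268 158  32  32] [ 0.4969 -0.2973  0.058 ]
hub 997 [281.1745 239.0692] [263 221  38  37] [ 0.4599 -0.331   0.04  ]
cw 112 [281.9643 218.2589] [264 217  36   4] [ 0.4692 -0.323   0.03  ]
cw 76 [281.0132 243.3289] [272 239  19   7] [ 0.4544 -0.3362  0.03  ]
cw 650 [279.8846 269.1062] [265 257  31  26] [ 0.4382 -0.3504  0.03  ]
```

View pics/w8c.png

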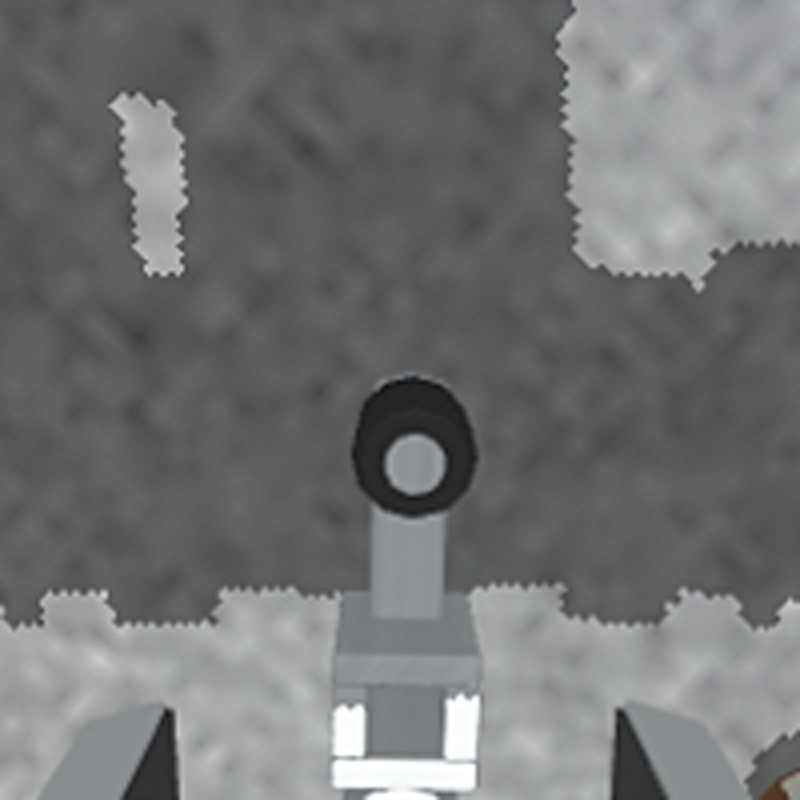

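Request:
step_arm(steps=[{"x":-0.001,"y":0.001,"z":0.017,"ax":0,"ay":0,"az":0.6,"claw":0.06},{"x":-0.001,"y":0.001,"z":0.017,"ax":0,"ay":0,"az":0.5,"claw":0.05},{"x":-0.001,"y":0.0005,"z":0.014,"ax":0,"ay":0,"az":0.4,"claw":0.045}])

```text
time_s: 9.93
ee_pos: [0.4638, -0.3334, 0.0202]
eef_rot: [3.128, -0.003, 0.739]
force: [0.5, -0.3, -0.2]
grip_width: 0.0535
```

Run:
```python
from plan import *
plan((0.4597,-0.3313,0.01),42.1,1,nd=4)
```

```text
t 9.93 at [ 0.4638 -0.3334  0.0202] [179.1995  -0.1445  42.329 ] n 1
[{"x":-0.0017,"y":-0.0044,"z":0.0101,"ax":0.8,"ay":-0.15,"az":0.23}]
```

Request:
step_arm(steps=[{"x":-0.002,"y":-0.004,"z":0.004,"ax":0.7,"ay":-0.1,"az":0.2,"claw":0.045},{"x":0,"y":0,"z":0.003,"ax":0,"ay":0,"az":0,"claw":0.045}])

```text
time_s: 10.1
ee_pos: [0.4596, -0.3316, 0.0142]
eef_rot: [3.14, -0.001, 0.738]
force: [1.1, -0.2, -0.1]
grip_width: 0.0454
```

Run:
```python
from plan import *
plan((0.4597,-0.3313,0.01),42.1,1,nd=4)
```

```text
t 10.1 at [ 0.4596 -0.3316  0.0142] [179.9337  -0.0394  42.2679] n 1
[{"x":0.0003,"y":-0.0001,"z":0.0042,"ax":0.07,"ay":-0.04,"az":0.17}]
```

Request:
step_arm(steps=[{"x":0,"y":0,"z":0.004,"ax":0,"ay":0,"az":0.2,"claw":0.02},{"x":0,"y":0,"z":0.001,"ax":0,"ay":0,"az":0,"claw":0.015},{"x":0,"y":0,"z":0,"ax":0,"ay":0,"az":0,"claw":0.015},{"x":0,"y":0,"z":0,"ax":0,"ay":0,"az":0,"claw":0.015},{"x":0,"y":0,"z":0,"ax":0,"ay":0,"az":0,"claw":0.015}], grip_force=40)

```text
time_s: 10.52
ee_pos: [0.4607, -0.3323, 0.0128]
eef_rot: [3.136, -0.001, 0.736]
force: [-0.1, -0.0, -2.2]
grip_width: 0.0259
```

Run:
```python
from plan import *
o=ctrl.get_obs();print(o['force'],o['grip_width'])
plan((0.4597,-0.3313,0.01),42.1,1,nd=4)
```

```text
[-0.0808 -0.0158 -2.1866] 0.025859398960849038
t 10.52 at [ 0.4607 -0.3323  0.0128] [179.6984  -0.0775  42.1861] n 1
[{"x":-0.0001,"y":-0.0014,"z":0.0028,"ax":0.3,"ay":-0.08,"az":0.09}]
```

Request:
step_arm(steps=[{"x":0,"y":0,"z":-0.015,"ax":0,"ay":0,"az":0,"claw":0.015},{"x":0,"y":0,"z":-0.035,"ax":0,"ay":0,"az":0,"claw":0.015},{"x":0,"y":0,"z":-0.04,"ax":0,"ay":0,"az":0,"claw":0.015},{"x":0,"y":0,"z":-0.04,"ax":0,"ay":0,"az":0,"claw":0.015},{"x":0,"y":0,"z":-0.035,"ax":0,"ay":0,"az":0,"claw":0.015}])

```text
time_s: 10.93
ee_pos: [0.4568, -0.3291, 0.1763]
eef_rot: [-3.131, 0.001, 0.737]
force: [0.6, -0.4, -1.6]
grip_width: 0.0258
```

Run:
```python
from plan import *
o=ctrl.get_obs();print(o['force'],o['grip_width'])
plan((0.37,0.05,0.20),130,14,nd=3)
```

```text
[ 0.5684 -0.4041 -1.5701] 0.025780979343494513
t 10.93 at [ 0.4568 -0.3291  0.1763] [-179.3961    0.0555   42.2224] n 14
[{"x":0.014,"y":-0.024,"z":-0.001,"ax":-0.04,"ay":-0.03,"az":-6.27},{"x":0.016,"y":-0.023,"z":-0.001,"ax":-0.04,"ay":-0.03,"az":-6.27},{"x":0.019,"y":-0.021,"z":-0.001,"ax":-0.04,"ay":-0.03,"az":-6.27},{"x":0.021,"y":-0.019,"z":-0.002,"ax":-0.04,"ay":-0.03,"az":-6.27},{"x":0.023,"y":-0.016,"z":-0.002,"ax":-0.04,"ay":-0.03,"az":-6.27}]
[{"x":0.024,"y":-0.014,"z":-0.002,"ax":-0.04,"ay":-0.03,"az":-6.27},{"x":0.026,"y":-0.011,"z":-0.002,"ax":-0.04,"ay":-0.03,"az":-6.27},{"x":0.027,"y":-0.008,"z":-0.002,"ax":-0.04,"ay":-0.03,"az":-6.27},{"x":0.027,"y":-0.005,"z":-0.002,"ax":-0.04,"ay":-0.03,"az":-6.27},{"x":0.028,"y":-0.002,"z":-0.002,"ax":-0.04,"ay":-0.03,"az":-6.27}]
[{"x":0.028,"y":0.001,"z":-0.002,"ax":-0.04,"ay":-0.03,"az":-6.27},{"x":0.027,"y":0.004,"z":-0.002,"ax":-0.04,"ay":-0.03,"az":-6.27},{"x":0.027,"y":0.007,"z":-0.002,"ax":-0.04,"ay":-0.03,"az":-6.27},{"x":0.026,"y":0.01,"z":-0.002,"ax":-0.04,"ay":-0.03,"az":-6.27}]
```

Request:
step_arm(steps=[{"x":0.014,"y":-0.024,"z":-0.001,"ax":0,"ay":0,"az":-6.3,"claw":0.015},{"x":0.016,"y":-0.023,"z":-0.001,"ax":0,"ay":0,"az":-6.3,"claw":0.015},{"x":0.019,"y":-0.021,"z":-0.001,"ax":0,"ay":0,"az":-6.3,"claw":0.015},{"x":0.021,"y":-0.019,"z":-0.002,"ax":0,"ay":0,"az":-6.3,"claw":0.015},{"x":0.023,"y":-0.016,"z":-0.002,"ax":0,"ay":0,"az":-6.3,"claw":0.015}])

```text
time_s: 11.35
ee_pos: [0.4262, -0.193, 0.1937]
eef_rot: [3.136, 0.001, 1.302]
force: [0.0, 0.6, -1.9]
grip_width: 0.0257
```

Request:
step_arm(steps=[{"x":0.024,"y":-0.014,"z":-0.002,"ax":0,"ay":0,"az":-6.3,"claw":0.015},{"x":0.026,"y":-0.011,"z":-0.002,"ax":0,"ay":0,"az":-6.3,"claw":0.015},{"x":0.027,"y":-0.008,"z":-0.002,"ax":0,"ay":0,"az":-6.3,"claw":0.015},{"x":0.027,"y":-0.005,"z":-0.002,"ax":0,"ay":0,"az":-6.3,"claw":0.015},{"x":0.028,"y":-0.002,"z":-0.002,"ax":0,"ay":0,"az":-6.3,"claw":0.015}])

```text
time_s: 11.77
ee_pos: [0.3875, -0.0515, 0.2045]
eef_rot: [3.136, 0.006, 1.879]
force: [0.3, 1.3, -2.1]
grip_width: 0.0257
```

Run:
```python
from plan import *
o=ctrl.get_obs();print(o['force'],o['grip_width'])
plan((0.37,0.10,0.20),150,7,nd=3)
plan((0.382,0.28,0.20),194.1,14,nd=3)
```

```text
[ 0.3004  1.3096 -2.1124] 0.025729160883014652
t 11.77 at [ 0.3875 -0.0515  0.2045] [179.6544   0.3184 107.68  ] n 7
[{"x":0.021,"y":0.004,"z":0.001,"ax":0.03,"ay":0.06,"az":-6.05},{"x":0.021,"y":0.006,"z":0.001,"ax":0.03,"ay":0.06,"az":-6.05},{"x":0.02,"y":0.009,"z":0.001,"ax":0.03,"ay":0.06,"az":-6.05},{"x":0.019,"y":0.011,"z":0.001,"ax":0.03,"ay":0.06,"az":-6.05},{"x":0.018,"y":0.013,"z":0.001,"ax":0.03,"ay":0.06,"az":-6.05}]
[{"x":0.016,"y":0.014,"z":0.001,"ax":0.03,"ay":0.06,"az":-6.05},{"x":0.015,"y":0.016,"z":0.001,"ax":0.03,"ay":0.06,"az":-6.05}]
t 11.77 at [ 0.3875 -0.0515  0.2045] [179.6544   0.3184 107.68  ] n 14
[{"x":0.023,"y":0.007,"z":0,"ax":0,"ay":0.04,"az":-6.17},{"x":0.022,"y":0.009,"z":0,"ax":0,"ay":0.04,"az":-6.17},{"x":0.021,"y":0.012,"z":0,"ax":0,"ay":0.04,"az":-6.17},{"x":0.019,"y":0.014,"z":0,"ax":0,"ay":0.04,"az":-6.17},{"x":0.018,"y":0.016,"z":0,"ax":0,"ay":0.04,"az":-6.17}]
[{"x":0.016,"y":0.017,"z":0,"ax":0,"ay":0.04,"az":-6.17},{"x":0.014,"y":0.019,"z":0,"ax":0,"ay":0.04,"az":-6.17},{"x":0.012,"y":0.02,"z":0,"ax":0,"ay":0.04,"az":-6.17},{"x":0.01,"y":0.022,"z":0,"ax":0,"ay":0.04,"az":-6.17},{"x":0.007,"y":0.023,"z":0,"ax":0,"ay":0.04,"az":-6.17}]
[{"x":0.005,"y":0.023,"z":0,"ax":0,"ay":0.04,"az":-6.17},{"x":0.002,"y":0.024,"z":0,"ax":0,"ay":0.04,"az":-6.17},{"x":-0,"y":0.024,"z":0,"ax":0,"ay":0.04,"az":-6.17},{"x":-0.003,"y":0.024,"z":0,"ax":0,"ay":0.04,"az":-6.17}]
```

Note the crank's outboard yaw turns with positive world yaw; moving on in two legs, in front of the microscope.

Request:
step_arm(steps=[{"x":0.021,"y":0.004,"z":0.001,"ax":0,"ay":0,"az":-6.1,"claw":0.015},{"x":0.021,"y":0.006,"z":0.001,"ax":0,"ay":0.1,"az":-6.1,"claw":0.015},{"x":0.02,"y":0.009,"z":0.001,"ax":0,"ay":0.1,"az":-6.1,"claw":0.015},{"x":0.019,"y":0.011,"z":0.001,"ax":0,"ay":0,"az":-6.1,"claw":0.015},{"x":0.018,"y":0.013,"z":0.001,"ax":0,"ay":0,"az":-6.1,"claw":0.015}])

```text
time_s: 12.18
ee_pos: [0.3712, 0.063, 0.2012]
eef_rot: [3.135, 0.008, 2.441]
force: [0.8, 0.6, -1.2]
grip_width: 0.026
```

Run:
```python
from plan import *
plan((0.382,0.28,0.20),194.1,10,nd=3)
```

```text
t 12.18 at [0.3712 0.063  0.2012] [179.6444   0.4628 139.8393] n 10
[{"x":0.013,"y":0.017,"z":0,"ax":0.01,"ay":0.06,"az":-5.43},{"x":0.011,"y":0.018,"z":0,"ax":0.01,"ay":0.06,"az":-5.43},{"x":0.01,"y":0.019,"z":0,"ax":0.01,"ay":0.06,"az":-5.43},{"x":0.008,"y":0.02,"z":0,"ax":0.01,"ay":0.06,"az":-5.43},{"x":0.006,"y":0.021,"z":0,"ax":0.01,"ay":0.06,"az":-5.43}]
[{"x":0.004,"y":0.021,"z":0,"ax":0.01,"ay":0.06,"az":-5.43},{"x":0.002,"y":0.022,"z":0,"ax":0.01,"ay":0.06,"az":-5.43},{"x":-0,"y":0.022,"z":0,"ax":0.01,"ay":0.06,"az":-5.43},{"x":-0.002,"y":0.022,"z":0,"ax":0.01,"ay":0.06,"az":-5.43},{"x":-0.004,"y":0.021,"z":0,"ax":0.01,"ay":0.06,"az":-5.43}]
```

Request:
step_arm(steps=[{"x":0.013,"y":0.017,"z":0,"ax":0,"ay":0.1,"az":-5.5,"claw":0.015},{"x":0.011,"y":0.018,"z":0,"ax":0,"ay":0.1,"az":-5.5,"claw":0.015},{"x":0.01,"y":0.019,"z":0,"ax":0,"ay":0.1,"az":-5.5,"claw":0.015},{"x":0.008,"y":0.02,"z":0,"ax":0,"ay":0,"az":-5.5,"claw":0.015},{"x":0.006,"y":0.021,"z":0,"ax":0,"ay":0,"az":-5.5,"claw":0.015}])

```text
time_s: 12.6
ee_pos: [0.3723, 0.1759, 0.2028]
eef_rot: [3.137, 0.007, 2.948]
force: [0.3, -0.5, -1.4]
grip_width: 0.0257
```

Request:
step_arm(steps=[{"x":0.004,"y":0.021,"z":0,"ax":0,"ay":0,"az":-5.5,"claw":0.015},{"x":0.002,"y":0.022,"z":0,"ax":0,"ay":0,"az":-5.5,"claw":0.015},{"x":0,"y":0.022,"z":0,"ax":0,"ay":0,"az":-5.5,"claw":0.015},{"x":-0.002,"y":0.02,"z":0,"ax":0,"ay":0,"az":-5.3,"claw":0.015},{"x":0,"y":0.01,"z":0,"ax":0,"ay":0,"az":-3,"claw":0.015}])

```text
time_s: 13.02
ee_pos: [0.3687, 0.2779, 0.2041]
eef_rot: [3.14, 0.01, -2.875]
force: [0.7, -0.4, -2.2]
grip_width: 0.0258
```

Request:
step_arm(steps=[{"x":0,"y":0,"z":0,"ax":0,"ay":0,"az":0,"claw":0.015}])

```text
time_s: 13.1
ee_pos: [0.3682, 0.2793, 0.2041]
eef_rot: [3.14, 0.01, -2.87]
force: [-0.5, -0.7, -2.7]
grip_width: 0.0258
```

Run:
```python
from h import *
im,d,c,o=shot('wrist','w9'); print(o['ee_pos'],np.degrees(o['eef_rot']),o['time_s'],o['force'],o['grip_width'])
print(c.proj([[.47,.303,.115]]))
```

```text
[0.3682 0.2793 0.2041] [ 179.913     0.5856 -164.4618] 13.1 [-0.5346 -0.66   -2.7252] 0.025820359635542613
[[274.2433 304.8188]]
```

View pics/w9.png

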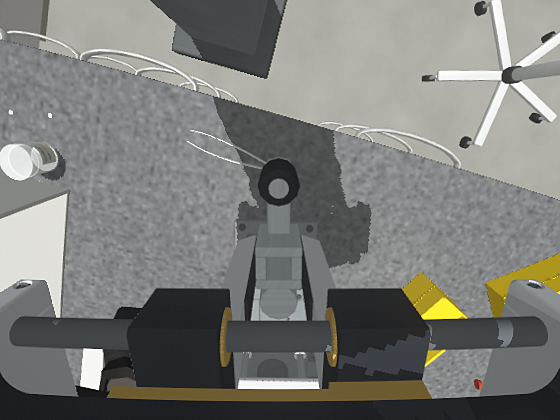

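Run:
```python
from h import *
im,d,c=load('wrist','w9'); crop(im,215,345,150,330,4,'w9c'); z=np.load('w9.npz'); P=c.cloud(d); Q=(P-z['pos'])@rpy(z['rot'])
# tool coords: z negative = up
hz=None
for n,box in (('handle',(255,305,150,215)),('hub',(250,310,235,300)),('cwregion',(255,300,285,318))):
    u0,u1,v0,v1=box; q=Q[v0:v1,u0:u1].reshape(-1,3); q=q[(np.abs(q[:,1])<.03)&(q[:,2]<.02)]
    print(n,len(q)); h,e=np.histogram(q[:,2],bins=np.arange(-.06,.022,.004)); print(list(zip(np.round(e[:-1],3),h)))
u0,u1,v0,v1=255,305,150,215; q=Q[v0:v1,u0:u1].reshape(-1,3); s=q[(q[:,2]<-.04)&(q[:,2]>-.055)]; print(s.mean(0),len(s))
u0,u1,v0,v1=250,310,235,300; q=Q[v0:v1,u0:u1].reshape(-1,3); s=q[(q[:,2]<-.02)&(q[:,2]>-.034)&(np.abs(q[:,1])<.0125)]; print(s.mean(0),s.min(0),s.max(0),len(s))
```

```text
handle 1818
[(np.float64(-0.06), np.int64(0)), (np.float64(-0.056), np.int64(0)), (np.float64(-0.052), np.int64(164)), (np.float64(-0.048), np.int64(1024)), (np.float64(-0.044), np.int64(164)), (np.float64(-0.04), np.int64(37)), (np.float64(-0.036), np.int64(39)), (np.float64(-0.032), np.int64(39)), (np.float64(-0.028), np.int64(31)), (np.float64(-0.024), np.int64(29)), (np.float64(-0.02), np.int64(19)), (np.float64(-0.016), np.int64(0)), (np.float64(-0.012), np.int64(207)), (np.float64(-0.008), np.int64(59)), (np.float64(-0.004), np.int64(6)), (np.float64(0.0), np.int64(0)), (np.float64(0.004), np.int64(0)), (np.float64(0.008), np.int64(0)), (np.float64(0.012), np.int64(0)), (np.float64(0.016), np.int64(0))]
hub 3722
[(np.float64(-0.06), np.int64(37)), (np.float64(-0.056), np.int64(62)), (np.float64(-0.052), np.int64(68)), (np.float64(-0.048), np.int64(75)), (np.float64(-0.044), np.int64(72)), (np.float64(-0.04), np.int64(92)), (np.float64(-0.036), np.int64(61)), (np.float64(-0.032), np.int64(1322)), (np.float64(-0.028), np.int64(379)), (np.float64(-0.024), np.int64(248)), (np.float
[... 468 characters left out ...]
oat64(-0.048), np.int64(0)), (np.float64(-0.044), np.int64(0)), (np.float64(-0.04), np.int64(0)), (np.float64(-0.036), np.int64(1)), (np.float64(-0.032), np.int64(157)), (np.float64(-0.028), np.int64(15)), (np.float64(-0.024), np.int64(15)), (np.float64(-0.02), np.int64(936)), (np.float64(-0.016), np.int64(26)), (np.float64(-0.012), np.int64(9)), (np.float64(-0.008), np.int64(3)), (np.float64(-0.004), np.int64(0)), (np.float64(0.0), np.int64(0)), (np.float64(0.004), np.int64(0)), (np.float64(0.008), np.int64(0)), (np.float64(0.012), np.int64(0)), (np.float64(0.016), np.int64(0))]
[ 0.0521 -0.0002 -0.0464] 1352
[ 0.0026 -0.     -0.0277] [-0.0221 -0.0125 -0.0308] [ 0.0146  0.0125 -0.02  ] 1726
```

View pics/w9c.png

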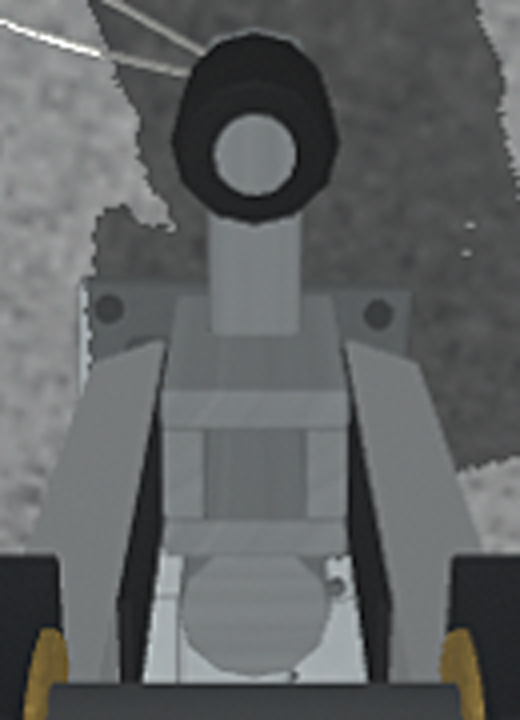

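Run:
```python
from plan import *
im,d,c=load('wrist','w9'); z=np.load('w9.npz'); Rt=rpy(z['rot'])
def tool(uv,tz):
    v=c.ray([uv])[0]@Rt; o=(c.o-z['pos'])@Rt; return o+v*((tz-o[2])/v[2])
f=lambda a,b:(215+a/4,150+b/4)
for n,a,b,tz in (('handle',255,155,-.046),('hub',255.5,474,-.028),('hubtopedge',255,391,-.028),('hublow',255,557,-.028),('hubL',162,470,-.028),('hubR',349,470,-.028),('cw',254,612,-.018)): print(n,tool(f(a,b),tz))
plan((0.382,0.28,0.20),194.1,1)
```

```text
handle [ 0.0503 -0.0001 -0.046 ]
hub [ 0.0006 -0.     -0.028 ]
hubtopedge [ 0.0132 -0.0001 -0.028 ]
hublow [-0.0125 -0.0001 -0.028 ]
hubL [ 0.0013 -0.0131 -0.028 ]
hubR [ 0.0012  0.013  -0.028 ]
cw [-0.0284 -0.0002 -0.018 ]
t 13.15 at [0.3684 0.2785 0.2041] [ 179.9222    0.5841 -164.6485] n 1
[{"x":-0.0135,"y":-0.0022,"z":0.0042,"ax":0.08,"ay":0.58,"az":1.25}]
```

Run:
```python
from plan import *
plan((0.4707,0.3031,0.16),194.1,4)
```

```text
t 13.15 at [0.3684 0.2785 0.2041] [ 179.9222    0.5841 -164.6485] n 4
[{"x":-0.0262,"y":-0.0009,"z":0.0113,"ax":0.02,"ay":0.15,"az":0.31},{"x":-0.0262,"y":-0.0007,"z":0.0112,"ax":0.02,"ay":0.15,"az":0.31},{"x":-0.0262,"y":-0.0006,"z":0.0112,"ax":0.02,"ay":0.15,"az":0.31},{"x":-0.0263,"y":-0.0004,"z":0.0111,"ax":0.02,"ay":0.15,"az":0.31}]
```

Request:
step_arm(steps=[{"x":-0.026,"y":-0.001,"z":0.008,"ax":0,"ay":0.2,"az":0.3,"claw":0.015},{"x":-0.027,"y":-0.001,"z":0.01,"ax":0,"ay":0.2,"az":0.3,"claw":0.015},{"x":-0.027,"y":-0.001,"z":0.01,"ax":0,"ay":0.2,"az":0.3,"claw":0.015},{"x":-0.022,"y":0,"z":0.008,"ax":0,"ay":0,"az":0.3,"claw":0.015},{"x":0,"y":0,"z":0,"ax":0,"ay":0,"az":0,"claw":0.015}])

```text
time_s: 13.57
ee_pos: [0.4723, 0.2988, 0.1691]
eef_rot: [3.14, 0.002, -2.908]
force: [-0.6, 0.0, -2.5]
grip_width: 0.026
```

Run:
```python
from plan import *
plan((0.4707,0.3031,0.14),194.1,2)
```

```text
t 13.57 at [0.4723 0.2988 0.1691] [ 179.8906    0.1348 -166.6164] n 2
[{"x":0.0003,"y":0.0022,"z":0.0145,"ax":0.05,"ay":0.07,"az":-0.36},{"x":0.0003,"y":0.0023,"z":0.0145,"ax":0.05,"ay":0.07,"az":-0.36}]
```

Request:
step_arm(steps=[{"x":0.0005,"y":0.003,"z":0.012,"ax":0,"ay":0.1,"az":-0.5,"claw":0.015},{"x":0,"y":0.001,"z":0.012,"ax":0,"ay":0,"az":-0.2,"claw":0.015},{"x":0,"y":0,"z":0,"ax":0,"ay":0,"az":0,"claw":0.015}])

```text
time_s: 13.82
ee_pos: [0.4706, 0.3005, 0.1428]
eef_rot: [3.14, -0.001, -2.901]
force: [0.1, -0.2, -3.0]
grip_width: 0.0257
```

Run:
```python
from plan import *
plan((0.4707,0.3031,0.13),194.1,2)
im,d,c,o=shot('wrist','w10'); crop(im,215,345,150,330,4,'w10c')
```

```text
t 13.82 at [0.4706 0.3005 0.1428] [ 179.9118   -0.0301 -166.2164] n 2
[{"x":-0.0004,"y":0.0013,"z":0.0064,"ax":0.04,"ay":-0.01,"az":-0.16},{"x":-0.0004,"y":0.0013,"z":0.0064,"ax":0.04,"ay":-0.01,"az":-0.16}]
```

View pics/w10c.png

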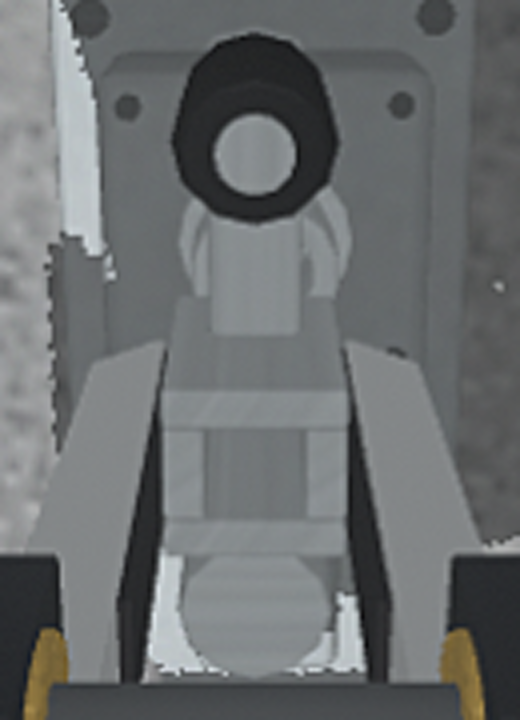

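Request:
step_arm(steps=[{"x":-0.0005,"y":0.0024,"z":0.006,"ax":0,"ay":0,"az":-0.3,"claw":0.015},{"x":0,"y":0,"z":0.004,"ax":0,"ay":0,"az":0,"claw":0.015}])

```text
time_s: 14.03
ee_pos: [0.4703, 0.3033, 0.1347]
eef_rot: [3.139, 0.002, -2.895]
force: [-0.5, 1.0, -1.4]
grip_width: 0.0258
```

Run:
```python
from plan import *
plan((0.4707,0.3029,0.13),194.1,1); print(ctrl.get_obs()['force'])
```

```text
t 14.03 at [0.4703 0.3033 0.1347] [ 179.87      0.1326 -165.8869] n 1
[{"x":-0.0003,"y":-0.0005,"z":0.0047,"ax":0.13,"ay":0.13,"az":0.01}]
[-0.4531  1.0053 -1.4388]
```

Request:
step_arm(steps=[{"x":0,"y":0,"z":0.006,"ax":0.1,"ay":0.1,"az":0,"claw":0.015},{"x":0,"y":-0.0003,"z":0.005,"ax":0,"ay":0,"az":0,"claw":0.015}])

```text
time_s: 14.2
ee_pos: [0.4701, 0.3034, 0.1237]
eef_rot: [3.141, 0.002, -2.895]
force: [-0.0, 0.2, -1.8]
grip_width: 0.0256
```

Run:
```python
from plan import *
plan((0.4707,0.3030,0.12),194.1,1); print(ctrl.get_obs()['force'])
```

```text
t 14.2 at [0.4701 0.3034 0.1237] [ 179.9547    0.1188 -165.85  ] n 1
[{"x":-0.0005,"y":-0.0006,"z":0.0037,"ax":0.05,"ay":0.12,"az":0.05}]
[-0.0443  0.154  -1.8386]
```

Request:
step_arm(steps=[{"x":-0.0003,"y":-0.0004,"z":0.004,"ax":0,"ay":0.1,"az":0,"claw":0.015},{"x":0,"y":0,"z":0.004,"ax":0,"ay":0,"az":0,"claw":0.015}])

```text
time_s: 14.37
ee_pos: [0.4703, 0.3032, 0.1148]
eef_rot: [3.141, 0.0, -2.894]
force: [-0.2, -0.0, -0.8]
grip_width: 0.0254
```

Run:
```python
from plan import *
plan((0.4707,0.3030,0.11),194.1,1); o=ctrl.get_obs(); print(o['force'],o['moment'])
```

```text
t 14.37 at [0.4703 0.3032 0.1148] [ 179.958     0.0086 -165.8317] n 1
[{"x":-0.0004,"y":-0.0003,"z":0.0048,"ax":0.04,"ay":0.01,"az":0.07}]
[-0.1617 -0.0477 -0.7771] [ 0.1417 -0.1094 -0.0017]
```

Underside ≈103 mm, below the taper, no force: on the shaft. Continue.

Request:
step_arm(steps=[{"x":0,"y":0,"z":0.005,"ax":0,"ay":0,"az":0,"claw":0.015},{"x":0,"y":0,"z":0.006,"ax":0,"ay":0,"az":0,"claw":0.015}])

```text
time_s: 14.53
ee_pos: [0.4704, 0.3033, 0.1032]
eef_rot: [3.141, 0.001, -2.894]
force: [-0.2, 0.2, -1.7]
grip_width: 0.0256
```

Run:
```python
from plan import *
plan((0.4707,0.3030,0.095),194.1,1); o=ctrl.get_obs(); print(o['force'],o['moment'])
```

```text
t 14.53 at [0.4704 0.3033 0.1032] [ 179.9453    0.0473 -165.8362] n 1
[{"x":-0.0002,"y":-0.0003,"z":0.0082,"ax":0.05,"ay":0.05,"az":0.06}]
[-0.1864  0.1694 -1.6894] [ 0.1433 -0.1166 -0.0276]
```

Request:
step_arm(steps=[{"x":0,"y":0,"z":0.006,"ax":0,"ay":0,"az":0,"claw":0.015},{"x":0,"y":0,"z":0.004,"ax":0,"ay":0,"az":0,"claw":0.015}])

```text
time_s: 14.7
ee_pos: [0.4708, 0.3033, 0.0925]
eef_rot: [3.141, 0.002, -2.894]
force: [-9.3, -7.9, 51.9]
grip_width: 0.0256
```

Request:
step_arm(steps=[{"x":0,"y":0,"z":-0.002,"ax":0,"ay":0,"az":0,"claw":0.05},{"x":0,"y":0,"z":0,"ax":0,"ay":0,"az":0,"claw":0.05},{"x":0,"y":0,"z":-0.002,"ax":0,"ay":0,"az":0,"claw":0.05},{"x":0,"y":0,"z":-0.015,"ax":0,"ay":0,"az":0,"claw":0.06},{"x":0,"y":0,"z":-0.03,"ax":0,"ay":0,"az":0,"claw":0.06}])

```text
time_s: 15.12
ee_pos: [0.4691, 0.3022, 0.1371]
eef_rot: [-3.141, -0.006, -2.895]
force: [-0.4, 0.4, 0.5]
grip_width: 0.0558
```

Request:
step_arm(steps=[{"x":0,"y":0,"z":-0.025,"ax":0,"ay":0,"az":0,"claw":0.06},{"x":0.025,"y":0,"z":0,"ax":0,"ay":0,"az":0,"claw":0.06},{"x":0.025,"y":0,"z":0,"ax":0,"ay":0,"az":0,"claw":0.06},{"x":0,"y":0,"z":0,"ax":0,"ay":0,"az":0,"claw":0.06}])

```text
time_s: 15.45
ee_pos: [0.4214, 0.2906, 0.1689]
eef_rot: [3.14, 0.002, -2.895]
force: [-0.2, 0.8, 1.0]
grip_width: 0.0601
```

Run:
```python
from plan import *
im,d,c,o=shot('wrist','w11'); print(o['ee_pos'],np.degrees(o['eef_rot']),o['time_s'],o['force']); P=c.cloud(d)
crop(im,180,380,180,340,4,'w11c')
for n,lo,hi,z in (('handle',.134,.145,.139),('hub',.117,.125,.121),('cw',.107,.114,.111)):
    m=(P[...,2]>lo)&(P[...,2]<hi); k,_=comps(m,220,340,150,330,60)
    for a,ce,b in k: print(n,a,ce,b,c.plane([ce],z)[0])
shot('side','s11')
```

```text
[0.4214 0.2906 0.1689] [ 179.925     0.12   -165.8965] 15.45 [-0.222   0.7507  0.974 ]
handle 504 [278.8175 229.7401] [266 217  26  26] [0.4196 0.2902 0.139 ]
hub 72 [278.5    214.2778] [267 211  24  11] [0.4136 0.2885 0.121 ]
hub 714 [278.9244 277.8291] [264 263  31  30] [0.4682 0.3026 0.121 ]
cw 107 [278.6262 260.0654] [264 258  30   5] [0.457  0.2996 0.111 ]
cw 97 [278.6082 278.2062] [271 273  16  10] [0.4742 0.3038 0.111 ]
cw 446 [278.704  301.7377] [266 293  26  20] [0.4975 0.3098 0.111 ]
```

View pics/w11c.png

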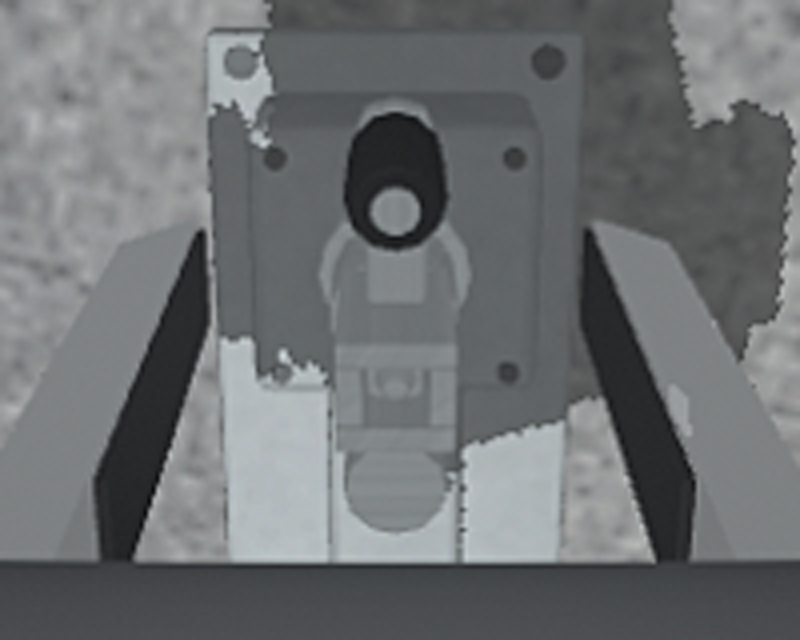

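View pics/s11.png

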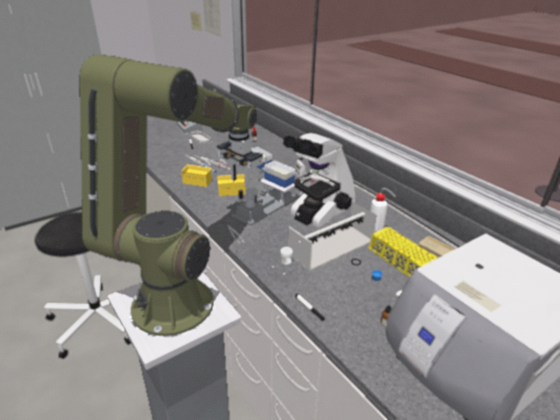

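Request:
step_arm(steps=[{"x":0.002,"y":0.016,"z":-0.025,"ax":0,"ay":-7,"az":0,"claw":0.06},{"x":0.002,"y":0.018,"z":-0.02,"ax":0,"ay":-7,"az":0,"claw":0.06},{"x":0.002,"y":0.02,"z":-0.015,"ax":0,"ay":-7,"az":0,"claw":0.06},{"x":0.002,"y":0.02,"z":-0.01,"ax":0,"ay":-7,"az":0,"claw":0.06},{"x":0,"y":0,"z":0,"ax":0,"ay":0,"az":0,"claw":0.06}])

```text
time_s: 15.97
ee_pos: [0.392, 0.3623, 0.2366]
eef_rot: [3.134, 0.503, -2.903]
force: [0.0, -1.7, -1.2]
grip_width: 0.0601
```

Run:
```python
from plan import *
im,d,c,o=shot('wrist','w12'); print(o['ee_pos'],np.degrees(o['eef_rot']),o['time_s']); print(c.o,c.proj([[.6323,.4345,.15],[.6323,.4345,0.]]))
```

```text
[0.392  0.3623 0.2366] [ 179.5851   28.8422 -166.3102] 15.9667
[0.2395 0.3234 0.3557] [[286.8864 305.3124]
 [284.6477 226.8397]]
```

View pics/w12.png

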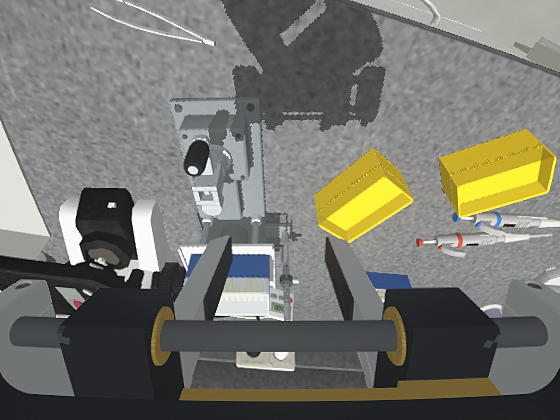

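Run:
```python
from plan import *
im,d,c=load('wrist','w12'); crop(im,255,325,200,325,6,'w12c')
```

```text
(no output)
```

View pics/w12c.png

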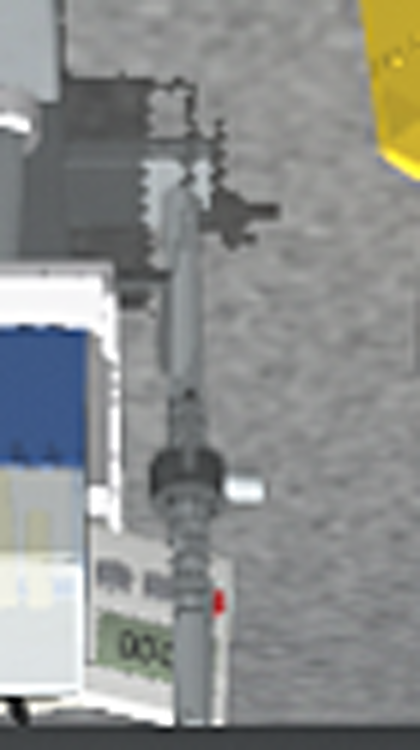

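```bash
cat >> h.py <<'E'
def shift(pos):
    o=ctrl.get_obs(); v=rpy(o['eef_rot']).T@(np.array(pos)-o['ee_pos']); print('t',round(o['time_s'],2),o['ee_pos'],np.degrees(o['eef_rot']),'tool shift',v,np.linalg.norm(v)); return v
E
python3 - <<'E'
from h import *
shift((.57,.49,.215))
z=np.load('w12.npz'); im,d,c=load('wrist','w12'); P=c.cloud(d)
for uv in ((350,235),(380,155),(295,282),(286,280),(400,205),(274,283)): print(uv,P[uv[1],uv[0]])
E
```

```text
t 16.02 [0.3928 0.3615 0.2364] [ 179.6635   28.5383 -166.2292] tool shift [-0.1678  0.0819  0.1161] 0.21991907031318425
(350, 235) [0.5527 0.5133 0.0679]
(380, 155) [0.4457 0.5246 0.0062]
(295, 282) [0.6285 0.4473 0.1122]
(286, 280) [0.6243 0.432  0.1133]
(400, 205) [0.4781 0.5547 0.0675]
(274, 283) [0.677  0.4258 0.0888]
```

Request:
step_arm(steps=[{"x":-0.027,"y":0.0135,"z":0.019,"ax":0,"ay":0,"az":0,"claw":0.03},{"x":-0.028,"y":0.0135,"z":0.019,"ax":0,"ay":0,"az":0,"claw":0.03},{"x":-0.028,"y":0.0135,"z":0.019,"ax":0,"ay":0,"az":0,"claw":0.03},{"x":-0.028,"y":0.0135,"z":0.019,"ax":0,"ay":0,"az":0,"claw":0.03},{"x":-0.028,"y":0.0135,"z":0.019,"ax":0,"ay":0,"az":0,"claw":0.03}])

```text
time_s: 16.43
ee_pos: [0.5457, 0.4685, 0.2182]
eef_rot: [3.137, 0.49, -2.899]
force: [0.4, -0.5, -0.1]
grip_width: 0.0313
```

Request:
step_arm(steps=[{"x":-0.02,"y":0.01,"z":0.015,"ax":0,"ay":0,"az":0,"claw":0.03},{"x":0,"y":0,"z":0,"ax":0,"ay":0,"az":0,"claw":0.03}])

```text
time_s: 16.6
ee_pos: [0.5746, 0.4844, 0.2084]
eef_rot: [3.14, 0.482, -2.9]
force: [-0.4, -0.5, -1.0]
grip_width: 0.0299
```

Run:
```python
from plan import *
im,d,c,o=shot('wrist','w13'); print(o['ee_pos'],np.degrees(o['eef_rot']),o['time_s'],o['joint_vel']); print(c.o)
uv=c.proj([[.63,.4335,.17],[.63,.4335,0.]]);print(uv)
crop(im,140,360,130,330,3,'w13c')
```

```text
[0.5746 0.4844 0.2084] [ 179.9114   27.6441 -166.1396] 16.6 [-0.0295  0.0123  0.0128  0.0201  0.0135 -0.0281]
[0.4243 0.4467 0.3308]
[[203.7331 242.804 ]
 [227.9443 136.2888]]
```

View pics/w13c.png

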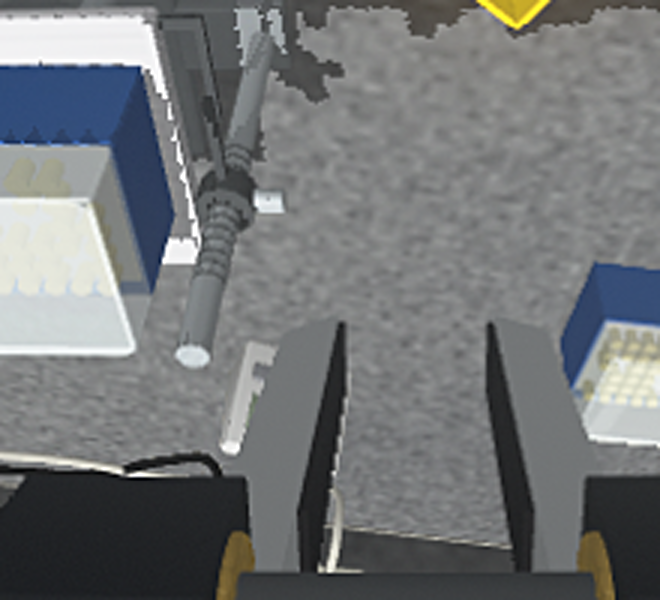

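Run:
```python
from plan import *
im,d,c=load('wrist','w13'); crop(im,185,245,135,225,8,'w13d')
P=c.cloud(d)
```

```text
(no output)
```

View pics/w13d.png

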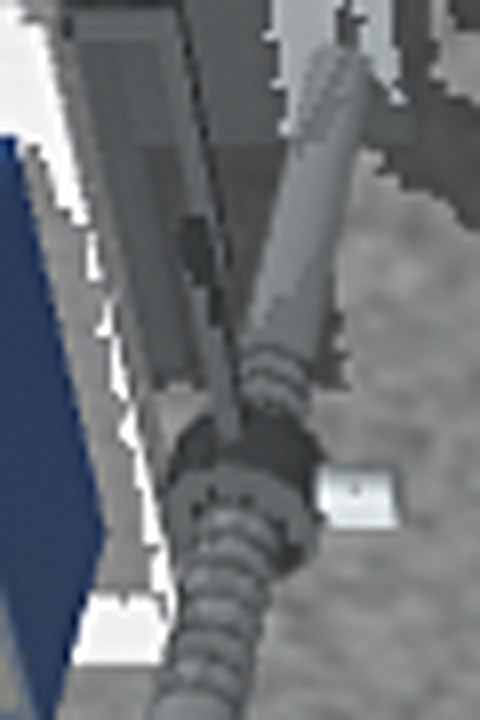

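```bash
cat >> h.py <<'E'
YL=np.radians(14.1); S0=np.array([.470,.303,0]); RL=np.array([[np.cos(YL),np.sin(YL),0],[-np.sin(YL),np.cos(YL),0],[0,0,1]])
def lift(P): return (P-S0)@RL.T
E
python3 - <<'E'
from plan import *
im,d,c=load('wrist','w13'); L=lift(c.cloud(d))*1000
for v in range(157,206,3):
    print(v,' '.join('%d:(%.0f,%.0f,%.0f|%d)'%(u,*L[v,u],im[v,u].mean()) for u in range(204,228,2)))
E
```

```text
157 204:(212,55,8|72) 206:(217,55,1|74) 208:(160,81,84|97) 210:(161,83,83|98) 212:(217,63,1|72) 214:(217,66,1|70) 216:(216,69,2|69) 218:(218,71,0|68) 220:(187,84,44|121) 222:(185,87,48|135) 224:(186,89,47|130) 226:(186,91,46|116)
160 204:(215,55,10|75) 206:(222,54,0|74) 208:(221,57,2|84) 210:(164,82,83|98) 212:(166,84,81|56) 214:(223,65,0|74) 216:(222,68,1|76) 218:(222,70,1|79) 220:(186,85,52|139) 222:(185,88,53|134) 224:(185,90,53|127) 226:(188,91,50|109)
163 204:(219,54,11|81) 206:(223,55,6|79) 208:(149,87,109|55) 210:(149,89,110|55) 212:(168,84,82|73) 214:(227,64,1|79) 216:(227,67,1|76) 218:(226,70,2|92) 220:(185,86,59|135) 222:(185,88,59|132) 224:(186,90,58|122) 226:(188,92,56|101)
166 204:(223,54,12|83) 206:(228,54,6|73) 208:(151,87,111|56) 210:(152,89,110|55) 212:(171,83,84|102) 214:(233,63,-0|77) 216:(232,66,0|74) 218:(187,84,62|137) 220:(184,87,66|135) 222:(185,89,64|129) 224:(186,91,63|114) 226:(189,92,60|103)
169 204:(229,53,12|83) 206:(230,55,10|74) 208:(155,87,111|98) 210:(155,88,111|55) 212:(175,83,84|77) 214:(236,63,1|68) 216:(236,66,2|81) 218:(186,85,69|138) 220:(185,8
[... 2260 characters left out ...]
208:(187,82,115|100) 210:(186,84,116|94) 212:(185,87,118|146) 214:(185,89,118|129) 216:(186,90,117|106) 218:(187,92,115|80) 220:(188,93,115|94) 222:(188,95,115|103) 224:(nan,nan,nan|61) 226:(nan,nan,nan|223)
202 204:(215,69,90|252) 206:(192,79,115|89) 208:(193,81,114|96) 210:(185,85,122|107) 212:(184,88,123|108) 214:(185,89,122|109) 216:(186,91,121|81) 218:(189,92,118|101) 220:(191,93,116|63) 222:(193,95,114|94) 224:(193,97,114|102) 226:(297,72,2|148)
205 204:(219,68,90|255) 206:(221,70,88|105) 208:(189,83,122|100) 210:(186,86,125|103) 212:(185,88,127|89) 214:(186,90,125|86) 216:(186,91,125|104) 218:(189,92,122|81) 220:(196,92,115|54) 222:(196,94,114|79) 224:(304,68,1|134) 226:(303,71,2|140)
```

Run:
```python
from plan import *
plan((0.4205,0.2905,0.175),194.1,8,nd=3)
```

```text
t 16.65 at [0.5735 0.4834 0.2086] [ 179.9316   27.62   -166.1512] n 8
[{"x":0.024,"y":-0.019,"z":-0.008,"ax":0,"ay":3.45,"az":-0.03},{"x":0.024,"y":-0.019,"z":-0.006,"ax":0,"ay":3.45,"az":-0.03},{"x":0.024,"y":-0.019,"z":-0.005,"ax":0,"ay":3.45,"az":-0.03},{"x":0.025,"y":-0.019,"z":-0.003,"ax":0,"ay":3.45,"az":-0.03},{"x":0.025,"y":-0.019,"z":-0.002,"ax":0,"ay":3.45,"az":-0.03}]
[{"x":0.025,"y":-0.019,"z":-0,"ax":0,"ay":3.45,"az":-0.03},{"x":0.025,"y":-0.019,"z":0.001,"ax":0,"ay":3.45,"az":-0.03},{"x":0.025,"y":-0.019,"z":0.003,"ax":0,"ay":3.45,"az":-0.03}]
```

Request:
step_arm(steps=[{"x":0.024,"y":-0.018,"z":-0.008,"ax":0,"ay":3.5,"az":0,"claw":0.05},{"x":0.024,"y":-0.019,"z":-0.006,"ax":0,"ay":3.5,"az":0,"claw":0.05},{"x":0.024,"y":-0.019,"z":-0.005,"ax":0,"ay":3.5,"az":0,"claw":0.05},{"x":0.025,"y":-0.019,"z":-0.003,"ax":0,"ay":3.5,"az":0,"claw":0.05},{"x":0.025,"y":-0.019,"z":-0.002,"ax":0,"ay":3.5,"az":0,"claw":0.05}])

```text
time_s: 17.07
ee_pos: [0.4739, 0.357, 0.1836]
eef_rot: [3.14, 0.155, -2.898]
force: [-0.0, -1.2, 0.6]
grip_width: 0.0497
```

Request:
step_arm(steps=[{"x":0.025,"y":-0.019,"z":0,"ax":0,"ay":3.5,"az":0,"claw":0.05},{"x":0.025,"y":-0.019,"z":0.001,"ax":0,"ay":3.5,"az":0,"claw":0.05},{"x":0.018,"y":-0.014,"z":0.002,"ax":0,"ay":3,"az":0,"claw":0.05},{"x":0,"y":0,"z":0,"ax":0,"ay":0,"az":0,"claw":0.05}])

```text
time_s: 17.4
ee_pos: [0.4158, 0.2821, 0.1742]
eef_rot: [3.135, -0.037, -2.898]
force: [0.1, 0.7, 0.4]
grip_width: 0.0501
```

Run:
```python
from plan import *
plan((0.4205,0.2905,0.15),194.1,2,nd=4)
```

```text
t 17.4 at [0.4158 0.2821 0.1742] [ 179.6078   -2.1471 -166.0649] n 2
[{"x":-0.0038,"y":0.0034,"z":0.012,"ax":0.2,"ay":-1.07,"az":-0.09},{"x":-0.0035,"y":0.0035,"z":0.0121,"ax":0.2,"ay":-1.07,"az":-0.09}]
```

Request:
step_arm(steps=[{"x":-0.004,"y":0.004,"z":0.01,"ax":0.2,"ay":-1.2,"az":0,"claw":0.05},{"x":-0.003,"y":0.003,"z":0.012,"ax":0.2,"ay":-0.9,"az":0,"claw":0.05},{"x":0,"y":0.001,"z":0.01,"ax":0,"ay":0,"az":0,"claw":0.05}])

```text
time_s: 17.65
ee_pos: [0.4225, 0.2912, 0.1442]
eef_rot: [3.138, 0.007, -2.901]
force: [-0.8, -0.1, -0.2]
grip_width: 0.0498
```

Run:
```python
from plan import *
plan((0.4205,0.2905,0.11),194.1,2,nd=4)
im,d,c,o=shot('wrist','w14'); crop(im,200,360,150,300,4,'w14c'); P=c.cloud(d)
m=(P[...,2]>.134)&(P[...,2]<.145); k,_=comps(m,220,340,150,330,60)
for a,ce,b in k: print(a,ce,b,c.plane([ce],.139)[0])
```

```text
t 17.65 at [0.4225 0.2912 0.1442] [ 179.7984    0.3808 -166.2273] n 2
[{"x":0.0012,"y":-0.0002,"z":0.0171,"ax":0.1,"ay":0.19,"az":-0.16},{"x":0.0011,"y":-0.0001,"z":0.0171,"ax":0.1,"ay":0.19,"az":-0.16}]
636 [278.3978 241.2248] [264 227  29  29] [0.4195 0.2902 0.139 ]
```

View pics/w14c.png

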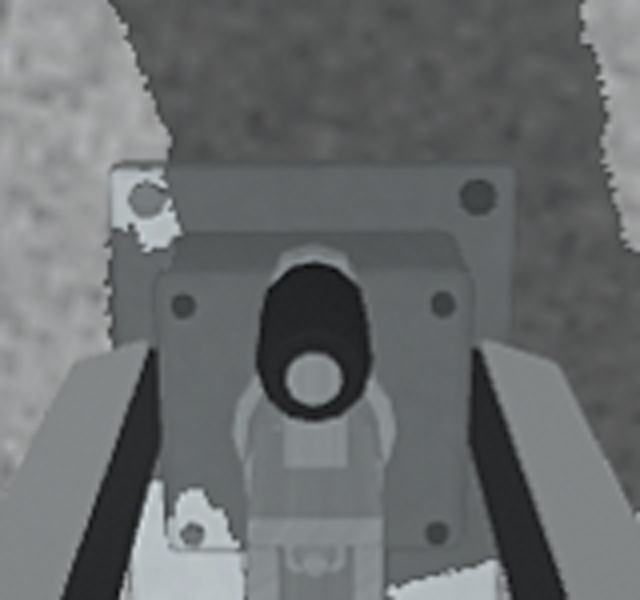

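Request:
step_arm(steps=[{"x":0.001,"y":0,"z":0.013,"ax":0.1,"ay":0.2,"az":0,"claw":0.05},{"x":0.001,"y":0,"z":0.013,"ax":0.1,"ay":0.1,"az":0,"claw":0.05},{"x":0,"y":0,"z":0.006,"ax":0,"ay":0,"az":0,"claw":0.04}], grip_force=20)

```text
time_s: 17.95
ee_pos: [0.4204, 0.2911, 0.1099]
eef_rot: [3.141, -0.002, -2.9]
force: [-0.3, 0.1, -0.2]
grip_width: 0.0459
```

Run:
```python
from plan import *
plan((0.4208,0.2908,0.11),194.1,1,nd=4)
```

```text
t 17.95 at [0.4204 0.2911 0.1099] [ 179.9439   -0.0968 -166.1719] n 1
[{"x":-0.0003,"y":-0.0004,"z":-0.0001,"ax":0.06,"ay":-0.1,"az":-0.27}]
```

Request:
step_arm(steps=[{"x":0,"y":0,"z":0,"ax":0,"ay":0,"az":0,"claw":0.012},{"x":0,"y":0,"z":0,"ax":0,"ay":0,"az":0,"claw":0.012},{"x":0,"y":0,"z":0,"ax":0,"ay":0,"az":0,"claw":0.012},{"x":0,"y":0,"z":0,"ax":0,"ay":0,"az":0,"claw":0.012}])

```text
time_s: 18.28
ee_pos: [0.4207, 0.2914, 0.1102]
eef_rot: [3.14, -0.003, -2.9]
force: [0.2, 0.0, -0.6]
grip_width: 0.0201
```

```bash
cat > wind.py <<'E'
from h import *
import sys
def wind(step,n,C=(.470,.303),r=.05,z=None):
    """rows for winding clockwise by step deg per row from the present angle"""
    o=ctrl.get_obs(); p=np.array(o['ee_pos']); Rc=rpy(o['eef_rot']); d=p[:2]-np.array(C); a=np.arctan2(d[1],d[0])
    print('t',round(o['time_s'],2),p,np.degrees(o['eef_rot']),'F',o['force'],'w',round(o['grip_width'],4),'r %.4f lift-angle %.1f'%(np.hypot(*d),np.degrees(a-YL)%360))
    rows=[];q=p.copy()
    for i in range(n):
        a-=np.radians(step); t=np.array([C[0]+r*np.cos(a),C[1]+r*np.sin(a),z if z and i==0 else q[2]]); v=Rc.T@(t-q); q=t; rows.append('(%.4f,%.4f,%.4f)'%tuple(v))
    print(*rows)
if __name__=='__main__': wind(float(sys.argv[1]),int(sys.argv[2]))
E
python3 wind.py 10 5
```

```text
t 18.28 [0.4207 0.2914 0.1102] [ 179.9105   -0.1674 -166.1482] F [ 0.1599  0.0324 -0.5965] w 0.0201 r 0.0507 lift-angle 179.2
(-0.0015,0.0087,0.0000) (-0.0023,0.0084,0.0000) (-0.0038,0.0079,0.0000) (-0.0051,0.0071,-0.0000) (-0.0062,0.0061,-0.0000)
```

Request:
step_arm(steps=[{"x":-0.001,"y":0.0087,"z":0,"ax":0,"ay":0,"az":0,"claw":0.012},{"x":-0.0023,"y":0.0084,"z":0,"ax":0,"ay":0,"az":0,"claw":0.012},{"x":-0.0038,"y":0.0079,"z":0,"ax":0,"ay":0,"az":0,"claw":0.012},{"x":-0.0051,"y":0.0071,"z":0,"ax":0,"ay":0,"az":0,"claw":0.012},{"x":-0.0062,"y":0.0061,"z":0,"ax":0,"ay":0,"az":0,"claw":0.012}])

```text
time_s: 18.7
ee_pos: [0.4307, 0.3347, 0.1106]
eef_rot: [-3.14, -0.001, -2.901]
force: [8.5, -10.0, -5.8]
grip_width: 0.0194
```

```bash
python3 wind.py 11 5
```

```text
t 18.7 [0.4307 0.3347 0.1106] [-179.8866   -0.0749 -166.1948] F [  8.4985 -10.0265  -5.7694] w 0.0194 r 0.0505 lift-angle 127.0
(-0.0084,0.0047,-0.0000) (-0.0090,0.0034,-0.0000) (-0.0094,0.0016,-0.0000) (-0.0096,-0.0002,-0.0000) (-0.0094,-0.0020,-0.0000)
```

Request:
step_arm(steps=[{"x":-0.0084,"y":0.0047,"z":0,"ax":0,"ay":0,"az":0,"claw":0.012},{"x":-0.009,"y":0.0034,"z":0,"ax":0,"ay":0,"az":0,"claw":0.012},{"x":-0.0094,"y":0.0016,"z":0,"ax":0,"ay":0,"az":0,"claw":0.012},{"x":-0.0096,"y":-0.0002,"z":0,"ax":0,"ay":0,"az":0,"claw":0.012},{"x":-0.0094,"y":-0.002,"z":0,"ax":0,"ay":0,"az":0,"claw":0.012}])

```text
time_s: 19.12
ee_pos: [0.4743, 0.3538, 0.1089]
eef_rot: [-3.128, -0.008, -2.898]
force: [-3.9, -12.6, 4.5]
grip_width: 0.0192
```

```bash
python3 wind.py 11 5
```

```text
t 19.12 [0.4743 0.3538 0.1089] [-179.2458   -0.4582 -166.0237] F [ -3.8933 -12.5961   4.503 ] w 0.0192 r 0.0510 lift-angle 71.1
(-0.0084,-0.0049,-0.0000) (-0.0078,-0.0055,0.0000) (-0.0066,-0.0069,0.0000) (-0.0052,-0.0081,0.0001) (-0.0035,-0.0089,0.0001)
```

Request:
step_arm(steps=[{"x":-0.0082,"y":-0.0045,"z":-0.0003,"ax":-0.3,"ay":-0.2,"az":0,"claw":0.012},{"x":-0.0078,"y":-0.0055,"z":-0.0003,"ax":-0.2,"ay":-0.1,"az":0,"claw":0.012},{"x":-0.0066,"y":-0.0069,"z":0,"ax":-0.1,"ay":-0.1,"az":0,"claw":0.012},{"x":-0.0052,"y":-0.0081,"z":0,"ax":0,"ay":0,"az":0,"claw":0.012},{"x":-0.0035,"y":-0.0089,"z":0,"ax":0,"ay":0,"az":0,"claw":0.012}])

```text
time_s: 19.53
ee_pos: [0.5117, 0.3316, 0.1093]
eef_rot: [-3.137, -0.011, -2.894]
force: [-5.5, -0.6, 2.3]
grip_width: 0.0194
```

```bash
python3 wind.py 11 5
```

```text
t 19.53 [0.5117 0.3316 0.1093] [-179.723    -0.6401 -165.8219] F [-5.5315 -0.5632  2.3363] w 0.0194 r 0.0506 lift-angle 20.4
(-0.0019,-0.0095,0.0000) (-0.0006,-0.0096,0.0000) (0.0012,-0.0095,0.0001) (0.0030,-0.0091,0.0001) (0.0047,-0.0084,0.0001)
```

Request:
step_arm(steps=[{"x":-0.0016,"y":-0.0095,"z":0,"ax":-0.1,"ay":-0.2,"az":0,"claw":0.012},{"x":-0.0006,"y":-0.0096,"z":0,"ax":-0.1,"ay":-0.2,"az":0,"claw":0.012},{"x":0.0012,"y":-0.0095,"z":0,"ax":0,"ay":-0.1,"az":0,"claw":0.012},{"x":0.003,"y":-0.0091,"z":0,"ax":0,"ay":0,"az":0,"claw":0.012},{"x":0.0047,"y":-0.0084,"z":0,"ax":0,"ay":0,"az":0,"claw":0.012}])

```text
time_s: 19.95
ee_pos: [0.5172, 0.2853, 0.1098]
eef_rot: [3.139, 0.0, -2.892]
force: [-4.4, 4.2, -0.0]
grip_width: 0.0192
```

Run:
```python
from h import *
from wind import wind
im,d,c,o=shot('wrist','w15'); wind(11,5)
```

```text
t 20.0 [0.5166 0.2839 0.1097] [ 179.8887   -0.0476 -165.7503] F [-3.3795  1.376   2.303 ] w 0.0196 r 0.0504 lift-angle 323.7
(0.0067,-0.0069,-0.0000) (0.0077,-0.0058,-0.0000) (0.0086,-0.0042,-0.0000) (0.0093,-0.0025,0.0000) (0.0096,-0.0007,0.0000)
```

View pics/w15.png

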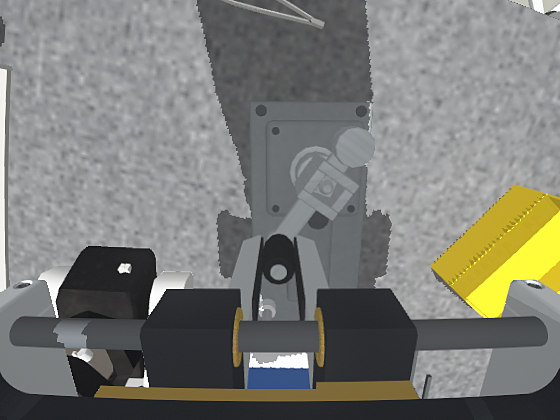

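Request:
step_arm(steps=[{"x":0.0067,"y":-0.0069,"z":0,"ax":0,"ay":0,"az":0,"claw":0.012},{"x":0.0077,"y":-0.0058,"z":0,"ax":0,"ay":0,"az":0,"claw":0.012},{"x":0.0086,"y":-0.0042,"z":0,"ax":0,"ay":0,"az":0,"claw":0.012},{"x":0.0093,"y":-0.0025,"z":0,"ax":0,"ay":0,"az":0,"claw":0.012},{"x":0.0096,"y":-0.0007,"z":0,"ax":0,"ay":0,"az":0,"claw":0.012}])

```text
time_s: 20.42
ee_pos: [0.4796, 0.2533, 0.1099]
eef_rot: [3.135, 0.003, -2.895]
force: [-1.1, 12.5, -3.8]
grip_width: 0.0195
```

```bash
python3 wind.py 11 5
```

```text
t 20.42 [0.4796 0.2533 0.1099] [ 179.6425    0.168  -165.861 ] F [-1.1387 12.4522 -3.847 ] w 0.0195 r 0.0506 lift-angle 266.9
(0.0094,0.0020,-0.0000) (0.0090,0.0032,-0.0000) (0.0082,0.0049,0.0000) (0.0072,0.0064,0.0000) (0.0058,0.0076,0.0000)
```

Request:
step_arm(steps=[{"x":0.0094,"y":0.002,"z":0,"ax":0.2,"ay":0,"az":0,"claw":0.012},{"x":0.009,"y":0.0032,"z":0,"ax":0.1,"ay":0,"az":0,"claw":0.012},{"x":0.0082,"y":0.0049,"z":0,"ax":0,"ay":0,"az":0,"claw":0.012},{"x":0.0072,"y":0.0064,"z":0,"ax":0,"ay":0,"az":0,"claw":0.012},{"x":0.0058,"y":0.0076,"z":0,"ax":0,"ay":0,"az":0,"claw":0.012}])

```text
time_s: 20.83
ee_pos: [0.4348, 0.2669, 0.1102]
eef_rot: [3.139, 0.013, -2.897]
force: [9.2, 4.9, -7.7]
grip_width: 0.0193
```

```bash
python3 wind.py 11 5
```

```text
t 20.83 [0.4348 0.2669 0.1102] [ 179.8486    0.7397 -165.9766] F [ 9.2269  4.8745 -7.6886] w 0.0193 r 0.0504 lift-angle 211.6
(0.0039,0.0088,-0.0000) (0.0025,0.0092,-0.0000) (0.0007,0.0096,0.0000) (-0.0011,0.0095,0.0000) (-0.0029,0.0091,0.0001)
```

Request:
step_arm(steps=[{"x":0.0039,"y":0.0088,"z":0,"ax":0,"ay":0.3,"az":0,"claw":0.012},{"x":0.0025,"y":0.0092,"z":0,"ax":0,"ay":0.2,"az":0,"claw":0.012},{"x":0.0007,"y":0.0096,"z":0,"ax":0,"ay":0.1,"az":0,"claw":0.012},{"x":-0.0011,"y":0.0095,"z":0,"ax":0,"ay":0,"az":0,"claw":0.012},{"x":-0.0029,"y":0.0091,"z":0,"ax":0,"ay":0,"az":0,"claw":0.012}])

```text
time_s: 21.25
ee_pos: [0.4202, 0.3103, 0.11]
eef_rot: [-3.139, 0.007, -2.897]
force: [5.1, -3.3, -3.3]
grip_width: 0.0195
```

```bash
python3 wind.py 11 5
```

```text
t 21.25 [0.4202 0.3103 0.11  ] [-179.8731    0.4225 -166.0024] F [ 5.0777 -3.303  -3.3162] w 0.0195 r 0.0503 lift-angle 157.5
(-0.0048,0.0083,0.0000) (-0.0060,0.0075,0.0000) (-0.0073,0.0062,0.0000) (-0.0084,0.0047,0.0001) (-0.0091,0.0030,0.0001)
```

Request:
step_arm(steps=[{"x":-0.0048,"y":0.0083,"z":0,"ax":0,"ay":0.2,"az":0,"claw":0.012},{"x":-0.006,"y":0.0075,"z":0,"ax":0,"ay":0.1,"az":0,"claw":0.012},{"x":-0.0073,"y":0.0062,"z":0,"ax":0,"ay":0,"az":0,"claw":0.012},{"x":-0.0084,"y":0.0047,"z":0,"ax":0,"ay":0,"az":0,"claw":0.012},{"x":-0.0091,"y":0.003,"z":0,"ax":0,"ay":0,"az":0,"claw":0.012}])

```text
time_s: 21.67
ee_pos: [0.4482, 0.3487, 0.1095]
eef_rot: [-3.133, -0.002, -2.896]
force: [1.7, -8.5, 0.3]
grip_width: 0.0194
```

```bash
python3 wind.py 11 5
```

```text
t 21.67 [0.4482 0.3487 0.1095] [-179.4869   -0.0941 -165.9445] F [ 1.7052 -8.5416  0.3273] w 0.0194 r 0.0506 lift-angle 101.5
(-0.0097,0.0004,-0.0000) (-0.0095,-0.0008,-0.0000) (-0.0092,-0.0026,0.0000) (-0.0085,-0.0043,0.0000) (-0.0076,-0.0059,0.0000)
```

Request:
step_arm(steps=[{"x":-0.0097,"y":0.0004,"z":0,"ax":-0.2,"ay":0,"az":0,"claw":0.012},{"x":-0.0095,"y":-0.0008,"z":0,"ax":-0.2,"ay":0,"az":0,"claw":0.012},{"x":0,"y":0,"z":0,"ax":0,"ay":0,"az":0,"claw":0.012}])

```text
time_s: 21.92
ee_pos: [0.4682, 0.3535, 0.1094]
eef_rot: [-3.137, -0.005, -2.896]
force: [-0.7, -4.6, 3.4]
grip_width: 0.0192
```

```bash
python3 wind.py 11 5
```

```text
t 21.92 [0.4682 0.3535 0.1094] [-179.7237   -0.3048 -165.9204] F [-0.6658 -4.5832  3.4409] w 0.0192 r 0.0505 lift-angle 77.9
(-0.0090,-0.0034,-0.0000) (-0.0084,-0.0046,-0.0000) (-0.0074,-0.0061,-0.0000) (-0.0061,-0.0074,0.0000) (-0.0046,-0.0084,0.0000)
```

Request:
step_arm(steps=[{"x":0,"y":0,"z":0,"ax":0,"ay":0,"az":0,"claw":0.03},{"x":0,"y":0,"z":0,"ax":0,"ay":0,"az":0,"claw":0.03},{"x":0,"y":0,"z":-0.015,"ax":0,"ay":0,"az":0,"claw":0.03},{"x":0,"y":0,"z":-0.03,"ax":0,"ay":0,"az":0,"claw":0.03},{"x":0.02,"y":0.01,"z":-0.04,"ax":0,"ay":0,"az":0,"claw":0.03}])

```text
time_s: 22.33
ee_pos: [0.4467, 0.3575, 0.1861]
eef_rot: [-3.133, -0.019, -2.898]
force: [1.1, 0.7, -0.3]
grip_width: 0.03
```

```bash
cat >> plan.py <<'E'
def plan2(pos,roll,pitch,yaw,n,nd=3):
    o=ctrl.get_obs(); p=np.array(o['ee_pos']); Rc=rpy(o['eef_rot']); Rt=R.from_euler('xyz',[roll,pitch,yaw],degrees=True).as_matrix()
    dv=R.from_matrix(Rc.T@Rt).as_rotvec(); dp=(np.array(pos)-p)/n; s=[]
    for i in range(n):
        s.append('(%.3f,%.3f,%.3f)'%tuple(Rc.T@dp)); Rc=Rc@R.from_rotvec(dv/n).as_matrix()
    print('t',round(o['time_s'],2),p,np.degrees(o['eef_rot']),'turn/row',np.degrees(dv)/n); print(*s)
E
python3 - <<'E'
from plan import *
plan2((.57,.475,.21),180,40,-166,7)
E
```

```text
t 22.33 [0.4467 0.3575 0.1861] [-179.4979   -1.1037 -166.0321] turn/row [-0.0702 -5.8719  0.0213]
(-0.021,0.012,-0.004) (-0.021,0.012,-0.002) (-0.021,0.012,0.000) (-0.021,0.012,0.003) (-0.021,0.012,0.005) (-0.020,0.012,0.007) (-0.019,0.012,0.009)
```

Request:
step_arm(steps=[{"x":-0.02,"y":0.012,"z":-0.004,"ax":0,"ay":-5.9,"az":0,"claw":0.03},{"x":-0.021,"y":0.012,"z":-0.002,"ax":0,"ay":-5.9,"az":0,"claw":0.03},{"x":-0.021,"y":0.012,"z":0,"ax":0,"ay":-5.9,"az":0,"claw":0.03},{"x":-0.021,"y":0.012,"z":0.003,"ax":0,"ay":-5.9,"az":0,"claw":0.03},{"x":-0.021,"y":0.012,"z":0.005,"ax":0,"ay":-5.9,"az":0,"claw":0.03}])

```text
time_s: 22.75
ee_pos: [0.5335, 0.447, 0.2184]
eef_rot: [3.139, 0.524, -2.897]
force: [0.6, 0.3, -0.1]
grip_width: 0.03
```

Request:
step_arm(steps=[{"x":-0.02,"y":0.012,"z":0.007,"ax":0,"ay":-5.9,"az":0,"claw":0.03},{"x":-0.016,"y":0.01,"z":0.007,"ax":0,"ay":-5,"az":0,"claw":0.03},{"x":0,"y":0,"z":0,"ax":0,"ay":0,"az":0,"claw":0.03}])

```text
time_s: 23.0
ee_pos: [0.5642, 0.483, 0.2272]
eef_rot: [3.133, 0.728, -2.894]
force: [0.4, -0.5, -1.0]
grip_width: 0.0298
```

Run:
```python
from plan import *
im,d,c,o=shot('wrist','w16'); print(o['ee_pos'],np.degrees(o['eef_rot']),o['time_s']); print(c.o, lift(c.o))
uv=c.proj(S0+np.array([.15,.086,.11])@RL); print(uv); u,v=uv[0].astype(int); crop(im,max(u-60,0),u+60,v-50,v+50,6,'w16c'); print(u-60,v-50)
```

```text
[0.5642 0.483  0.2272] [ 179.5066   41.7193 -165.8283] 23.0
[0.3903 0.4371 0.3083] [-0.0446  0.1495  0.3083]
[[204.7215 134.5287]]
144 84
```

View pics/w16c.png

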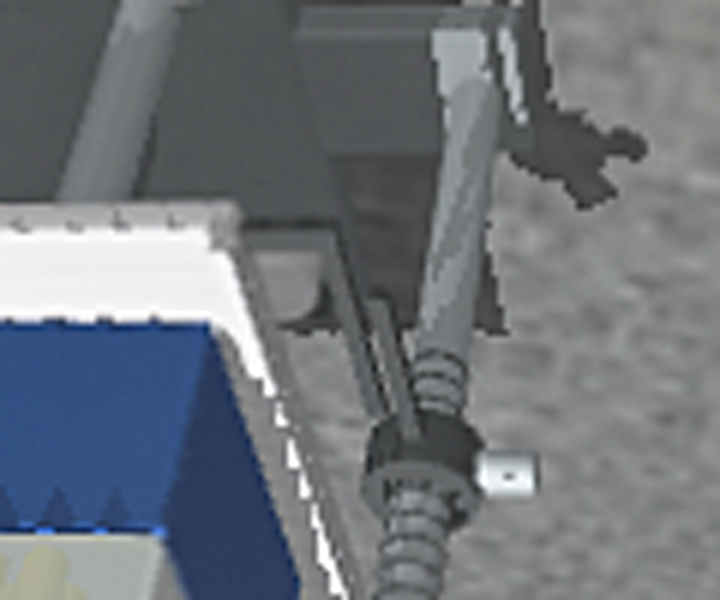

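Run:
```python
from plan import *
im,d,c=load('wrist','w16'); L=lift(c.cloud(d))*1000
for v in range(122,158,2):
    print(v,' '.join('%d:(%.0f,%.0f,%.1f|%d)'%(u,*L[v,u],im[v,u].mean()) for u in range(198,214)if L[v,u,2]>60))
```

```text
122 198:(137,82,108.0|83) 199:(138,83,107.0|73) 200:(140,83,104.9|63)
124 198:(140,82,107.3|98) 199:(138,83,108.9|103) 200:(140,84,107.5|58)
126 198:(141,82,108.8|96) 199:(142,82,107.3|98) 200:(142,83,107.8|77) 201:(143,84,106.2|56)
128 198:(144,81,108.1|95) 199:(144,82,107.9|96) 200:(144,83,107.6|99) 201:(145,83,107.0|72)
130 198:(146,81,108.3|88) 199:(147,81,107.4|96) 200:(146,82,108.2|99) 201:(146,83,108.4|85) 202:(148,84,106.7|52)
132 199:(149,81,107.7|93) 200:(149,82,107.7|100) 201:(149,83,108.2|100) 202:(149,84,108.1|72) 205:(149,86,108.2|67) 206:(149,87,107.9|56) 207:(149,88,107.4|56) 208:(148,89,108.5|63)
134 200:(152,81,107.4|97) 201:(152,82,107.3|99) 202:(151,83,108.4|98) 203:(153,83,106.6|50) 205:(149,86,110.1|99) 206:(150,87,109.2|100) 207:(149,88,110.5|102) 208:(150,89,109.3|73)
136 200:(154,81,107.9|88) 201:(154,82,108.0|98) 202:(154,82,107.8|99) 203:(153,84,108.6|73) 204:(157,83,105.3|57) 206:(152,87,110.1|98) 207:(151,88,110.8|99) 208:(152,89,110.2|102) 209:(153,89,108.6|46)
138 201:(156,81,108.0|94) 203:(157,83,107.4|101) 204:(157,84,107.2|46) 206:(154,86,110.1|89) 2
[... 1211 characters left out ...]
112) 205:(172,82,108.5|93) 206:(173,82,107.6|99) 207:(173,83,107.6|65) 209:(171,86,109.5|117) 210:(170,87,109.8|94) 211:(170,88,110.3|97) 212:(170,89,110.6|69) 213:(172,89,108.2|44)
152 205:(175,81,108.1|90) 206:(175,82,108.4|95) 207:(175,83,107.8|99) 208:(176,84,107.0|62) 210:(173,87,110.1|95) 211:(173,88,110.2|97) 212:(174,88,109.0|98) 213:(174,89,108.7|40)
154 207:(183,81,103.4|80) 208:(182,82,104.8|62) 209:(180,84,106.2|64) 210:(180,85,106.0|82) 211:(176,87,109.8|98) 212:(176,88,110.2|97) 213:(175,89,110.9|73)
156 206:(184,80,105.8|53) 207:(182,82,106.9|66) 208:(182,83,107.5|69) 209:(180,84,109.2|69) 210:(181,85,108.1|57) 211:(178,87,110.4|101) 212:(179,87,109.4|99) 213:(179,88,110.1|99)
```

```bash
cat > level.py <<'E'
from h import *
def level(tag):
    im,d,c=load('wrist',tag); L=lift(c.cloud(d))*1000; W=L.reshape(-1,3); br=im.mean(2).ravel()
    for x0,x1 in ((140,150),(150,160),(160,170),(165,175)):
        s=(W[:,0]>x0)&(W[:,0]<x1)&(W[:,2]>95)&(W[:,2]<120)
        p=W[s&(W[:,1]>80.5)&(W[:,1]<83)&(br>85)]; b=W[s&(W[:,1]>86)&(W[:,1]<88.6)&(br>85)]
        print(x0,len(p),np.median(p[:,2]),len(b),np.median(b[:,2]) if len(b) else None)
    s=(W[:,0]>138)&(W[:,0]<176)&(W[:,2]>95)&(W[:,2]<120); h=W[s&(W[:,1]>78)&(W[:,1]<92)]
    for lo,hi in ((79,85.3),(85.3,92)):
        q=h[(h[:,1]>lo)&(h[:,1]<hi)]; print('y band',lo,hi,len(q),'z pct 2,10,50,90',np.percentile(q[:,2],[2,10,50,90]))
if __name__=='__main__':
    import sys; level(sys.argv[1])
E
python3 level.py w16
```

```text
140 24 107.81420151990935 2 110.29252051302132
150 21 107.9869684799468 21 110.064387056457
160 20 108.12064830945735 21 109.96453096846732
165 19 108.18993453587892 18 110.2001181532523
y band 79 85.3 134 z pct 2,10,50,90 [105.2001 106.2701 107.8835 108.5698]
y band 85.3 92 96 z pct 2,10,50,90 [106.9384 108.2211 109.8428 110.5245]
```

Run:
```python
from plan import *
plan2((.4682,.3535,.175),180,0,-166,7)
```

```text
t 23.05 [0.5637 0.4821 0.2274] [ 179.5136   41.4644 -165.8665] turn/row [0.0733 5.9234 0.0434]
(0.018,-0.014,-0.006) (0.019,-0.014,-0.004) (0.019,-0.014,-0.002) (0.019,-0.014,-0.000) (0.019,-0.014,0.002) (0.019,-0.015,0.004) (0.018,-0.015,0.006)
```

Request:
step_arm(steps=[{"x":0.018,"y":-0.014,"z":-0.006,"ax":0,"ay":5.9,"az":0,"claw":0.032},{"x":0.019,"y":-0.014,"z":-0.004,"ax":0,"ay":5.9,"az":0,"claw":0.032},{"x":0.019,"y":-0.014,"z":-0.002,"ax":0,"ay":5.9,"az":0,"claw":0.032},{"x":0.019,"y":-0.014,"z":0,"ax":0,"ay":5.9,"az":0,"claw":0.032},{"x":0.019,"y":-0.014,"z":0.002,"ax":0,"ay":5.9,"az":0,"claw":0.032}])

```text
time_s: 23.47
ee_pos: [0.4862, 0.3924, 0.1905]
eef_rot: [3.121, 0.172, -2.878]
force: [0.0, -1.1, 0.1]
grip_width: 0.0321
```

Request:
step_arm(steps=[{"x":0.018,"y":-0.014,"z":0.003,"ax":0,"ay":5.9,"az":0,"claw":0.032},{"x":0.012,"y":-0.01,"z":0.003,"ax":0,"ay":4.5,"az":0,"claw":0.032},{"x":0,"y":0,"z":0,"ax":0,"ay":0,"az":0,"claw":0.032}])

```text
time_s: 23.72
ee_pos: [0.46, 0.3594, 0.1831]
eef_rot: [3.107, -0.033, -2.868]
force: [-0.2, -0.2, 0.2]
grip_width: 0.0318
```

Run:
```python
from plan import *
im,d,c,o=shot('wrist','w17'); P=c.cloud(d)
m=(P[...,2]>.134)&(P[...,2]<.145); k,_=comps(m,220,340,150,330,60)
for a,ce,b in k: print(a,ce,b,c.plane([ce],.139)[0])
plan2((.4682,.3535,.15),180,0,-166,3,4)
crop(im,200,360,170,320,4,'w17c')
```

```text
449 [266.4543 231.2205] [255 220  24  24] [0.4651 0.3524 0.139 ]
t 23.77 [0.4607 0.3603 0.1835] [ 178.011    -1.5552 -164.3313] turn/row [ 0.6553 -0.5279  0.5471]
(-0.002,-0.003,0.011) (-0.002,-0.003,0.011) (-0.002,-0.003,0.011)
```

View pics/w17c.png

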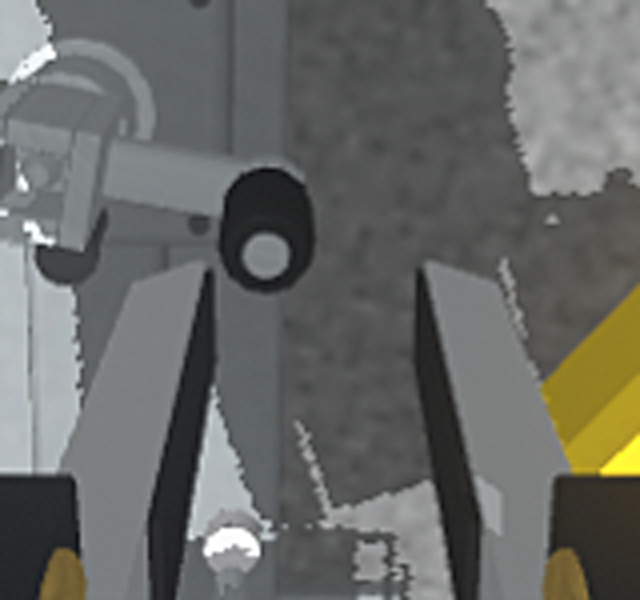

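Request:
step_arm(steps=[{"x":-0.002,"y":-0.004,"z":0.008,"ax":0.8,"ay":-0.7,"az":0.6,"claw":0.032},{"x":-0.002,"y":-0.003,"z":0.01,"ax":0.6,"ay":-0.5,"az":0.5,"claw":0.032},{"x":0,"y":-0.001,"z":0.006,"ax":0.3,"ay":-0.2,"az":0.4,"claw":0.032},{"x":0,"y":0,"z":0,"ax":0,"ay":0,"az":0,"claw":0.032}])

```text
time_s: 24.1
ee_pos: [0.4663, 0.3561, 0.1592]
eef_rot: [3.134, 0.007, -2.894]
force: [-0.2, -0.1, 0.0]
grip_width: 0.0319
```

Run:
```python
from plan import *
im,d,c,o=shot('wrist','w18'); P=c.cloud(d)
m=(P[...,2]>.134)&(P[...,2]<.145); k,_=comps(m,220,340,150,330,60)
for a,ce,b in k: print(a,ce,b,c.plane([ce],.139)[0])
plan2((.4665,.3530,.11),180,0,-166,4,4)
crop(im,200,360,170,320,4,'w18c')
```

```text
551 [273.8475 233.9074] [261 221  27  27] [0.4649 0.3523 0.139 ]
t 24.15 [0.4664 0.3563 0.1598] [ 179.5463    0.4044 -165.7873] turn/row [0.1136 0.1009 0.0536]
(0.000,-0.001,0.012) (0.000,-0.001,0.012) (0.000,-0.001,0.012) (0.000,-0.001,0.012)
```

View pics/w18c.png

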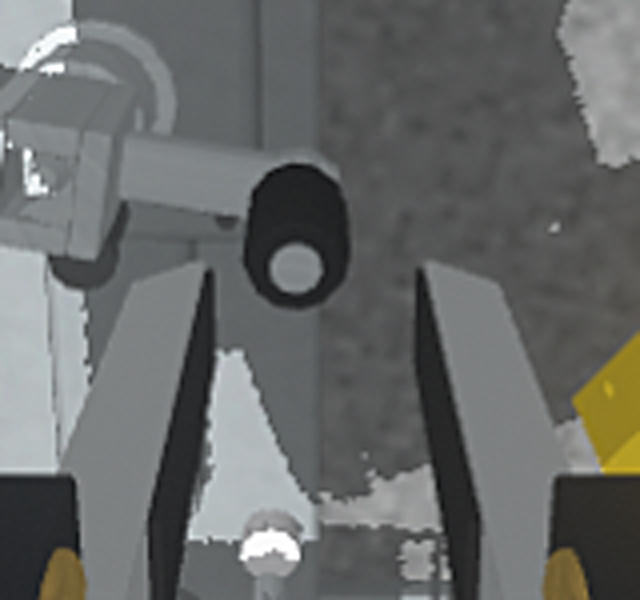

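Request:
step_arm(steps=[{"x":0,"y":-0.0035,"z":0.006,"ax":0.2,"ay":0.2,"az":0.1,"claw":0.032},{"x":0,"y":0,"z":0.003,"ax":0.1,"ay":0.1,"az":0.1,"claw":0.032}])

```text
time_s: 24.32
ee_pos: [0.4672, 0.3537, 0.1513]
eef_rot: [3.138, 0.004, -2.896]
force: [-0.5, 0.1, -0.2]
grip_width: 0.0321
```

Run:
```python
from plan import *
plan2((.4662,.3530,.11),180,0,-166,4,4)
```

```text
t 24.32 [0.4672 0.3537 0.1513] [ 179.7981    0.213  -165.9011] turn/row [0.0505 0.0532 0.0248]
(0.000,-0.000,0.010) (0.000,-0.000,0.010) (0.000,-0.000,0.010) (0.000,-0.000,0.010)
```

Request:
step_arm(steps=[{"x":0,"y":-0.0003,"z":0.012,"ax":0.1,"ay":0.1,"az":0,"claw":0.032},{"x":0,"y":0,"z":0.012,"ax":0,"ay":0,"az":0,"claw":0.032},{"x":0,"y":0,"z":0.012,"ax":0,"ay":0,"az":0,"claw":0.032},{"x":0,"y":0,"z":0.003,"ax":0,"ay":0,"az":0,"claw":0.012},{"x":0,"y":0,"z":0,"ax":0,"ay":0,"az":0,"claw":0.012}])

```text
time_s: 24.73
ee_pos: [0.4669, 0.3535, 0.1071]
eef_rot: [3.14, 0.001, -2.895]
force: [-0.7, -0.2, -0.5]
grip_width: 0.0217
```

Request:
step_arm(steps=[{"x":0,"y":0,"z":0,"ax":0,"ay":0,"az":0,"claw":0.012},{"x":0,"y":0,"z":0,"ax":0,"ay":0,"az":0,"claw":0.012}])

```text
time_s: 24.9
ee_pos: [0.467, 0.3533, 0.1068]
eef_rot: [3.141, 0.0, -2.895]
force: [-0.2, -1.8, 0.6]
grip_width: 0.0191
```

```bash
python3 wind.py 9 5
```

```text
t 24.9 [0.467  0.3533 0.1068] [ 179.9451    0.0163 -165.8804] F [-0.1735 -1.7762  0.5851] w 0.0191 r 0.0504 lift-angle 79.4
(-0.0075,-0.0025,-0.0000) (-0.0072,-0.0032,-0.0000) (-0.0066,-0.0043,-0.0000) (-0.0058,-0.0053,-0.0000) (-0.0049,-0.0061,-0.0000)
```

Request:
step_arm(steps=[{"x":-0.0075,"y":-0.0023,"z":-0.001,"ax":0,"ay":0,"az":0,"claw":0.012},{"x":-0.0072,"y":-0.0032,"z":-0.0005,"ax":0,"ay":0,"az":0,"claw":0.012},{"x":-0.0066,"y":-0.0043,"z":0,"ax":0,"ay":0,"az":0,"claw":0.012},{"x":-0.0058,"y":-0.0053,"z":0,"ax":0,"ay":0,"az":0,"claw":0.012},{"x":0,"y":0,"z":0,"ax":0,"ay":0,"az":0,"claw":0.012}])

```text
time_s: 25.32
ee_pos: [0.4988, 0.3448, 0.1075]
eef_rot: [3.14, -0.003, -2.895]
force: [-3.1, -0.5, -3.9]
grip_width: 0.0194
```

```bash
python3 wind.py 2 2
```

```text
t 25.32 [0.4988 0.3448 0.1075] [ 179.8948   -0.1754 -165.859 ] F [-3.09   -0.487  -3.8938] w 0.0194 r 0.0508 lift-angle 41.3
(-0.0006,-0.0018,-0.0000) (-0.0011,-0.0014,-0.0000)
```

Request:
step_arm(steps=[{"x":0,"y":0,"z":0,"ax":0,"ay":0,"az":0,"claw":0.032},{"x":0,"y":0,"z":0,"ax":0,"ay":0,"az":0,"claw":0.032},{"x":0,"y":0,"z":-0.015,"ax":0,"ay":0,"az":0,"claw":0.032},{"x":0,"y":0,"z":-0.035,"ax":0,"ay":0,"az":0,"claw":0.032},{"x":0.02,"y":0.01,"z":-0.04,"ax":0,"ay":0,"az":0,"claw":0.032}])

```text
time_s: 25.73
ee_pos: [0.4797, 0.3464, 0.1921]
eef_rot: [-3.139, -0.01, -2.898]
force: [0.4, 0.0, 1.0]
grip_width: 0.0318
```

Run:
```python
from plan import *
plan2((.555,.475,.225),180,41,-166,8)
```

```text
t 25.73 [0.4797 0.3464 0.1921] [-179.8673   -0.5754 -166.0583] turn/row [-0.0184 -5.1969 -0.001 ]
(-0.013,0.013,-0.004) (-0.013,0.013,-0.003) (-0.014,0.013,-0.002) (-0.014,0.013,-0.001) (-0.014,0.013,0.001) (-0.014,0.013,0.002) (-0.013,0.013,0.003) (-0.013,0.013,0.004)
```

Request:
step_arm(steps=[{"x":-0.012,"y":0.014,"z":-0.004,"ax":0,"ay":-5.2,"az":0,"claw":0.032},{"x":-0.013,"y":0.014,"z":-0.003,"ax":0,"ay":-5.2,"az":0,"claw":0.032},{"x":-0.014,"y":0.014,"z":-0.002,"ax":0,"ay":-5.2,"az":0,"claw":0.032},{"x":-0.014,"y":0.014,"z":-0.001,"ax":0,"ay":-5.2,"az":0,"claw":0.032},{"x":-0.014,"y":0.013,"z":0.001,"ax":0,"ay":-5.2,"az":0,"claw":0.032}])

```text
time_s: 26.15
ee_pos: [0.529, 0.4333, 0.2312]
eef_rot: [3.133, 0.479, -2.902]
force: [-0.2, -0.4, -0.1]
grip_width: 0.0316
```

Request:
step_arm(steps=[{"x":-0.014,"y":0.013,"z":0.002,"ax":0,"ay":-5.2,"az":0,"claw":0.032},{"x":-0.013,"y":0.013,"z":0.003,"ax":0,"ay":-5.2,"az":0,"claw":0.032},{"x":-0.01,"y":0.01,"z":0.004,"ax":0,"ay":-4,"az":0,"claw":0.032},{"x":0,"y":0,"z":0,"ax":0,"ay":0,"az":0,"claw":0.032},{"x":0,"y":0,"z":0,"ax":0,"ay":0,"az":0,"claw":0.032}])

```text
time_s: 26.57
ee_pos: [0.5548, 0.4831, 0.2504]
eef_rot: [3.122, 0.753, -2.903]
force: [0.3, 0.0, -0.3]
grip_width: 0.0319
```

Run:
```python
from plan import *
im,d,c,o=shot('wrist','w19'); print(o['ee_pos'],np.degrees(o['eef_rot']),o['time_s'])
u,v=c.proj(S0+np.array([.15,.086,.11])@RL)[0].astype(int); crop(im,max(u-60,0),u+60,max(v-50,0),v+50,6,'w19c')
from level import level; level('w19')
```

```text
[0.5548 0.4831 0.2504] [ 178.9042   43.1385 -166.3344] 26.5667
140 23 109.87241043165619 3 110.02254768096591
150 19 110.02683711197398 18 109.70126723238592
160 17 110.1729539009909 19 109.84719910917609
165 17 110.12829737596303 18 109.88669144230929
y band 79 85.3 119 z pct 2,10,50,90 [107.2418 108.1372 109.8589 110.5878]
y band 85.3 92 84 z pct 2,10,50,90 [107.3059 107.9784 109.69   110.3016]
```

View pics/w19c.png

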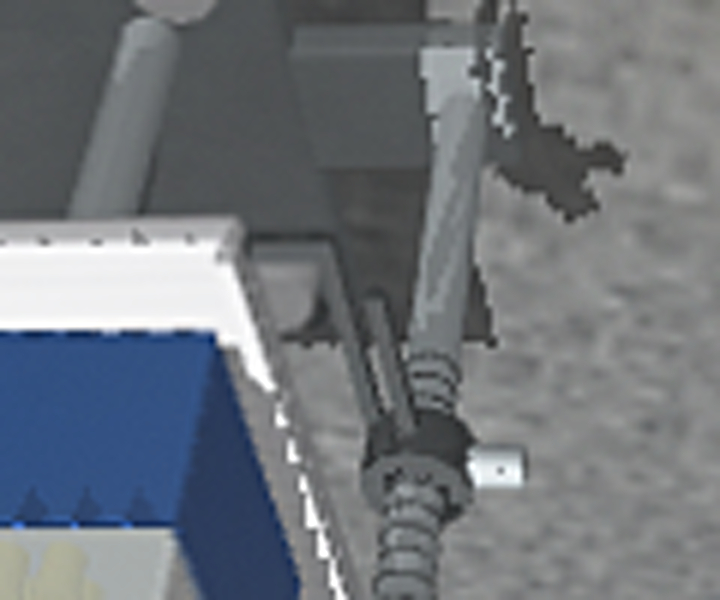

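View pics/w19.png

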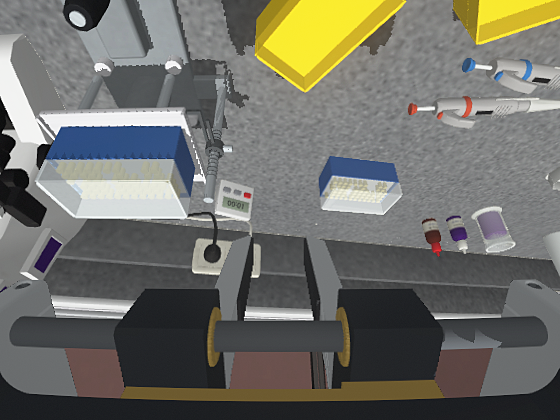

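Request:
step_arm(steps=[{"x":0.022,"y":-0.014,"z":-0.012,"ax":0,"ay":5.5,"az":0,"claw":0.032},{"x":0.026,"y":-0.014,"z":-0.012,"ax":0,"ay":5.5,"az":0,"claw":0.032},{"x":0.028,"y":-0.014,"z":-0.01,"ax":0,"ay":5.5,"az":0,"claw":0.032},{"x":0.03,"y":-0.014,"z":-0.008,"ax":0,"ay":5.5,"az":0,"claw":0.032},{"x":0.03,"y":-0.014,"z":-0.006,"ax":0,"ay":5.5,"az":0,"claw":0.032}])

```text
time_s: 27.03
ee_pos: [0.4292, 0.3771, 0.2206]
eef_rot: [3.119, 0.246, -2.889]
force: [-0.9, -0.4, -0.3]
grip_width: 0.0321
```

Request:
step_arm(steps=[{"x":0.03,"y":-0.014,"z":-0.004,"ax":0,"ay":5.5,"az":0,"claw":0.032},{"x":0.03,"y":-0.014,"z":0,"ax":0,"ay":5,"az":0,"claw":0.032},{"x":0.01,"y":-0.01,"z":0,"ax":0,"ay":3,"az":0,"claw":0.032},{"x":0,"y":0,"z":0,"ax":0,"ay":0,"az":0,"claw":0.032},{"x":0,"y":0,"z":0,"ax":0,"ay":0,"az":0,"claw":0.032}])

```text
time_s: 27.45
ee_pos: [0.3658, 0.3183, 0.2164]
eef_rot: [3.104, -0.01, -2.88]
force: [0.0, -0.2, -0.0]
grip_width: 0.0322
```

Run:
```python
from plan import *
im,d,c,o=shot('wrist','w20'); print(o['ee_pos'],np.degrees(o['eef_rot']),o['time_s'],o['force']); P=c.cloud(d); L=lift(P)*1000
for n,lo,hi,rng in (('handle',134,145,(30,65)),('hub',116,126,(0,18)),('cw',106,116,(20,42))):
    r=np.hypot(L[...,0],L[...,1]); m=(L[...,2]>lo)&(L[...,2]<hi)&(r>rng[0])&(r<rng[1]); print(n,m.sum(),np.median(L[m],0) if m.any() else '')
s,ds,_,_=shot('top','t20'); crop(s,150,450,130,270,2,'t20c')
```

```text
[0.3658 0.3183 0.2164] [ 177.8382   -0.5701 -165.0151] 27.45 [ 0.0309 -0.2377 -0.0164]
handle 0 
hub 37 [ -0.8462  14.5508 121.3185]
cw 292 [-23.7478 -22.8146 111.4942]
```

View pics/w20.png

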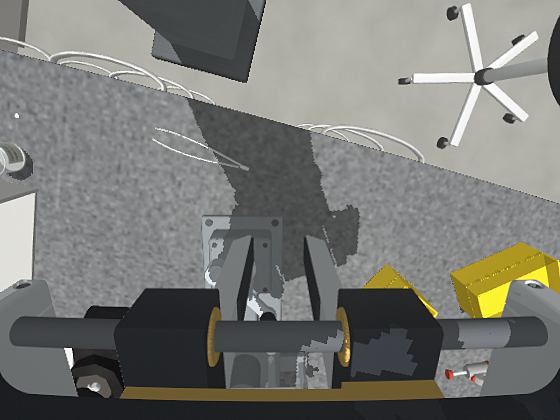

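View pics/t20.png

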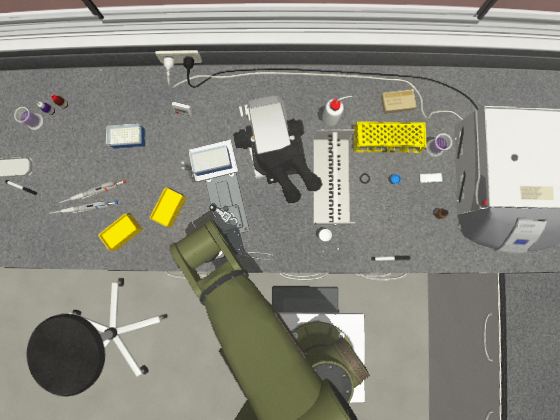

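Run:
```python
from h import *
print(ticket.hand_in())
```

```text
the job is handed in; nothing more can be done
None
```

The tip box is up at the working height, and I handed the job in at about 27.5 s. I slipped the spacer over the shaft, fitted the crank on top of it, and wound it clockwise by its handle. The first wind, just over 1¼ turns, left the pointer 2.0 mm low, so I wound about 37° more and let go.

**Last checks**
- **Level:** the top of the pointer measures 110.05 mm and the top of the index blade 109.85 mm. They differ by about 0.2 mm, roughly the measuring scatter.
- **Parts seated:** the top of the crank hub is at 121.3 mm (should be 121) and its counterweight at 111.5 mm (should be 111). Right after placing, the spacer's top was at 81.3 mm (should be 81).
- **Scene:** the tip box looks upright on the platform, and the other things on the bench look undisturbed. The gripper is clear of everything.
- **Forces:** seating the parts pressed briefly, with wrist readings of about 37 N for the spacer and 52 N for the crank, against the 120 N wrist limit.

**What failed or disagreed:** in the final view the gripper hid the crank's handle, so I confirmed the crank only from its hub and counterweight. My first few position readings of the shaft differed by 2–3 mm. I settled them by measuring off the boss before fitting the parts.

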